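Make up an implant drill kit and block the last gap

TASK

Make up the steel implant kit tray for sterilising: put the leftover yellow blank back in its own colour-marked dock and stand every drill module on the bench side by side in the tray, close together. Once they are all in, find by feel the blank that fills the remaining gap - the thickest one that goes in - and leave it seated flat on the tray floor, with every other blank fully home in the dock of its own colour. Leave the cup, jar and swab box where they are.

Things in the scene. Friction and masses are not known exactly. Their poses are not given: they have to be found in the camera images.
- tray: Steel kit tray, fixed, wire loops at its y ends. Inside 126 mm along x by 153 mm along y; walls 4 mm thick, rim 30 mm and floor 4 mm above the bench. Origin: centre of the underside, on the bench. Blocks stand in it upright, their length along the tray's x, side by side in a row along the tray's y
- module_1: Drill module: navy block 120 mm long, 26 mm thick, 36 mm high, one row of drill shanks at its ends (5 mm tall). May be absent. T-shaped lift grip on top: stem 40 (x) x 14 (y), from 36 to 72 mm above the underside, then head 52 x 18, 8 high. Steel foot (heavy), its lowest 8 mm, tapers in 3 mm a side. Origin: centre of underside; x along length, y across thickness, z up
- module_2: Drill module: navy block 120 mm long, 26 mm thick, 36 mm high, one row of drill shanks at its ends (5 mm tall). May be absent. Lift grip (aluminium head), heavy foot and axes as on module_1
- module_3: Drill module: navy block 120 mm long, 34 mm thick, 36 mm high, two rows of drill shanks at its ends (5 mm tall). May be absent. Lift grip (aluminium head), heavy foot and axes as on module_1
- module_4: Drill module: navy block 120 mm long, 34 mm thick, 36 mm high, two rows of drill shanks at its ends (5 mm tall). May be absent. Lift grip (aluminium head), heavy foot and axes as on module_1
- blank_green: Blank (filler): beige block, green strips and green grip head, 120 mm long, 36 mm high, thickness unmarked, about 3 cm (thinnest). Blanks differ by 8 mm or more; with the modules close together the right one has about 3 mm play in the gap and a thicker one will not enter. At the start in its own dock. Grip, taper of the foot and axes as on module_1
- blank_yellow: Blank (filler): beige block, yellow strips and yellow grip head, 120 mm long, 36 mm high, thickness unmarked, about 4 cm. At the start left over in the tray. Grip, taper of the foot and axes as on module_1
- blank_blue: Blank (filler): beige block, blue strips and blue grip head, 120 mm long, 36 mm high, thickness unmarked, about 5.5 cm. At the start in its own dock. Grip, taper of the foot and axes as on module_1
- blank_red: Blank (filler): beige block, red strips and red grip head, 120 mm long, 36 mm high, thickness unmarked, about 6.5 cm (thickest). At the start in its own dock. Grip, taper of the foot and axes as on module_1
- dock_green: Green storage dock for the green blank: a fixed shallow green pocket on the white dock plate, 125 mm long along x inside, 5 mm wider than its blank along y, walls 4.5 mm thick, pocket floor 4 mm and rim 14 mm above the origin. Origin: centre of its underside, 6 mm above the bench; the docked blank stands centred in it, parallel to it
- dock_yellow: Yellow storage dock for the yellow blank: a fixed shallow yellow pocket on the white dock plate, 125 mm long along x inside, 5 mm wider than its blank along y, walls 4.5 mm thick, pocket floor 4 mm and rim 14 mm above the origin. Origin: centre of its underside, 6 mm above the bench; the docked blank stands centred in it, parallel to it
- dock_blue: Blue storage dock for the blue blank: a fixed shallow blue pocket on the white dock plate, 125 mm long along x inside, 5 mm wider than its blank along y, walls 4.5 mm thick, pocket floor 4 mm and rim 14 mm above the origin. Origin: centre of its underside, 6 mm above the bench; the docked blank stands centred in it, parallel to it
- dock_red: Red storage dock for the red blank: a fixed shallow red pocket on the white dock plate, 125 mm long along x inside, 5 mm wider than its blank along y, walls 4.5 mm thick, pocket floor 4 mm and rim 14 mm above the origin. Origin: centre of its underside, 6 mm above the bench; the docked blank stands centred in it, parallel to it
- rinse_cup: Bystander: steel cup, 72 mm across, 75 mm high, origin under its centre; not to be disturbed
- wipe_jar: Bystander: white and blue jar, 84 mm across, 100 mm high, origin under its centre; not to be disturbed
- swab_box: Bystander: white and green carton of swabs 80 x 160 x 60 mm, origin under its centre; not to be disturbed

How it is judged:
On the way:
1. the yellow blank is home in its dock and every module present stands in the tray, with no other blank in the tray yet (z of module_1 in the frame of tray between -0.004 and 0.009 m and angle between each of module_1, module_2, module_3, module_4, blank_yellow's own z axis and vertical below 0.1 rad and angle between the x axis of each of module_1, module_2, module_3, module_4 and the x axis of tray, either way round below 0.1 rad and x of module_1 in the frame of tray between -0.008 and 0.008 m and y of module_1 in the frame of tray between -0.068 and 0.068 m and z of module_2 in the frame of tray between -0.004 and 0.009 m and x of module_2 in the frame of tray between -0.008 and 0.008 m and y of module_2 in the frame of tray between -0.068 and 0.068 m and z of module_3 in the frame of tray between -0.004 and 0.009 m and x of module_3 in the frame of tray between -0.008 and 0.008 m and y of module_3 in the frame of tray between -0.068 and 0.068 m and z of module_4 in the frame of tray between -0.004 and 0.009 m and x of module_4 in the frame of tray between -0.008 and 0.008 m and y of module_4 in the frame of tray between -0.068 and 0.068 m and z of blank_yellow in the frame of dock_yellow between -0.004 and 0.009 m and angle between the x axis of blank_yellow and the x axis of dock_yellow, either way round below 0.1 rad and x of blank_yellow in the frame of dock_yellow between -0.007 and 0.007 m and y of blank_yellow in the frame of dock_yellow between -0.007 and 0.007 m and not (z of blank_green in the frame of tray between -0.004 and 0.009 m and angle between blank_green's own z axis and vertical below 0.1 rad and angle between the x axis of blank_green and the x axis of tray, either way round below 0.1 rad and x of blank_green in the frame of tray between -0.008 and 0.008 m and y of blank_green in the frame of tray between -0.068 and 0.068 m) and not (z of blank_blue in the frame of tray between -0.004 and 0.009 m and angle between blank_blue's own z axis and vertical below 0.1 rad and angle between the x axis of blank_blue and the x axis of tray, either way round below 0.1 rad and x of blank_blue in the frame of tray between -0.008 and 0.008 m and y of blank_blue in the frame of tray between -0.068 and 0.068 m) and not (z of blank_red in the frame of tray between -0.004 and 0.009 m and angle between blank_red's own z axis and vertical below 0.1 rad and angle between the x axis of blank_red and the x axis of tray, either way round below 0.1 rad and x of blank_red in the frame of tray between -0.008 and 0.008 m and y of blank_red in the frame of tray between -0.068 and 0.068 m)), for 0.2 s.
At the end, for the whole second after the job is handed in: Every module and the thickest blank the gap admits stand in the tray, undersides within 5 mm of its floor, within 0.1 rad of upright and of the tray axis; every other blank stands likewise in its own colour's dock, within 7 mm of its centre along each axis; all at rest (z of module_1 in the frame of tray between -0.004 and 0.009 m and angle between each of module_1, module_2, module_3, module_4, blank_yellow's own z axis and vertical below 0.1 rad and angle between the x axis of each of module_1, module_2, module_3, module_4 and the x axis of tray, either way round below 0.1 rad and x of module_1 in the frame of tray between -0.008 and 0.008 m and y of module_1 in the frame of tray between -0.068 and 0.068 m and z of module_2 in the frame of tray between -0.004 and 0.009 m and x of module_2 in the frame of tray between -0.008 and 0.008 m and y of module_2 in the frame of tray between -0.068 and 0.068 m and z of module_3 in the frame of tray between -0.004 and 0.009 m and x of module_3 in the frame of tray between -0.008 and 0.008 m and y of module_3 in the frame of tray between -0.068 and 0.068 m and z of module_4 in the frame of tray between -0.004 and 0.009 m and x of module_4 in the frame of tray between -0.008 and 0.008 m and y of module_4 in the frame of tray between -0.068 and 0.068 m and z of blank_yellow in the frame of dock_yellow between -0.004 and 0.009 m and angle between the x axis of blank_yellow and the x axis of dock_yellow, either way round below 0.1 rad and x of blank_yellow in the frame of dock_yellow between -0.007 and 0.007 m and y of blank_yellow in the frame of dock_yellow between -0.007 and 0.007 m and ((z of blank_green in the frame of tray between -0.004 and 0.009 m and angle between blank_green's own z axis and vertical below 0.1 rad and angle between the x axis of blank_green and the x axis of tray, either way round below 0.1 rad and x of blank_green in the frame of tray between -0.008 and 0.008 m and y of blank_green in the frame of tray between -0.068 and 0.068 m) or (z of blank_green in the frame of dock_green between -0.004 and 0.009 m and angle between blank_green's own z axis and vertical below 0.1 rad and angle between the x axis of blank_green and the x axis of dock_green, either way round below 0.1 rad and x of blank_green in the frame of dock_green between -0.007 and 0.007 m and y of blank_green in the frame of dock_green between -0.007 and 0.007 m)) and ((z of blank_blue in the frame of tray between -0.004 and 0.009 m and angle between blank_blue's own z axis and vertical below 0.1 rad and angle between the x axis of blank_blue and the x axis of tray, either way round below 0.1 rad and x of blank_blue in the frame of tray between -0.008 and 0.008 m and y of blank_blue in the frame of tray between -0.068 and 0.068 m) or (z of blank_blue in the frame of dock_blue between -0.004 and 0.009 m and angle between blank_blue's own z axis and vertical below 0.1 rad and angle between the x axis of blank_blue and the x axis of dock_blue, either way round below 0.1 rad and x of blank_blue in the frame of dock_blue between -0.007 and 0.007 m and y of blank_blue in the frame of dock_blue between -0.007 and 0.007 m)) and ((z of blank_red in the frame of tray between -0.004 and 0.009 m and angle between blank_red's own z axis and vertical below 0.1 rad and angle between the x axis of blank_red and the x axis of tray, either way round below 0.1 rad and x of blank_red in the frame of tray between -0.008 and 0.008 m and y of blank_red in the frame of tray between -0.068 and 0.068 m) or (z of blank_red in the frame of dock_red between -0.004 and 0.009 m and angle between blank_red's own z axis and vertical below 0.1 rad and angle between the x axis of blank_red and the x axis of dock_red, either way round below 0.1 rad and x of blank_red in the frame of dock_red between -0.007 and 0.007 m and y of blank_red in the frame of dock_red between -0.007 and 0.007 m)) and ((z of blank_green in the frame of tray between -0.004 and 0.009 m and angle between blank_green's own z axis and vertical below 0.1 rad and angle between the x axis of blank_green and the x axis of tray, either way round below 0.1 rad and x of blank_green in the frame of tray between -0.008 and 0.008 m and y of blank_green in the frame of tray between -0.068 and 0.068 m) or (z of blank_blue in the frame of tray between -0.004 and 0.009 m and angle between blank_blue's own z axis and vertical below 0.1 rad and angle between the x axis of blank_blue and the x axis of tray, either way round below 0.1 rad and x of blank_blue in the frame of tray between -0.008 and 0.008 m and y of blank_blue in the frame of tray between -0.068 and 0.068 m) or (z of blank_red in the frame of tray between -0.004 and 0.009 m and angle between blank_red's own z axis and vertical below 0.1 rad and angle between the x axis of blank_red and the x axis of tray, either way round below 0.1 rad and x of blank_red in the frame of tray between -0.008 and 0.008 m and y of blank_red in the frame of tray between -0.068 and 0.068 m)) and (z of module_1 in the frame of tray below 0.009 m or (z of blank_blue in the frame of tray between -0.004 and 0.009 m and angle between blank_blue's own z axis and vertical below 0.1 rad and angle between the x axis of blank_blue and the x axis of tray, either way round below 0.1 rad and x of blank_blue in the frame of tray between -0.008 and 0.008 m and y of blank_blue in the frame of tray between -0.068 and 0.068 m)) and (z of module_2 in the frame of tray below 0.009 m or (z of blank_blue in the frame of tray between -0.004 and 0.009 m and angle between blank_blue's own z axis and vertical below 0.1 rad and angle between the x axis of blank_blue and the x axis of tray, either way round below 0.1 rad and x of blank_blue in the frame of tray between -0.008 and 0.008 m and y of blank_blue in the frame of tray between -0.068 and 0.068 m)) and (z of module_3 in the frame of tray below 0.009 m or (z of blank_red in the frame of tray between -0.004 and 0.009 m and angle between blank_red's own z axis and vertical below 0.1 rad and angle between the x axis of blank_red and the x axis of tray, either way round below 0.1 rad and x of blank_red in the frame of tray between -0.008 and 0.008 m and y of blank_red in the frame of tray between -0.068 and 0.068 m)) and (z of module_4 in the frame of tray below 0.009 m or (z of blank_red in the frame of tray between -0.004 and 0.009 m and angle between blank_red's own z axis and vertical below 0.1 rad and angle between the x axis of blank_red and the x axis of tray, either way round below 0.1 rad and x of blank_red in the frame of tray between -0.008 and 0.008 m and y of blank_red in the frame of tray between -0.068 and 0.068 m)) and linear speed of each of module_1, module_2, module_3, module_4, blank_green, blank_yellow, blank_blue, blank_red below 0.02 m/s); the robot touches nothing.
It fails at once if the cup is disturbed (moved more than 30 mm) (distance of rinse_cup from where it was at the start of the episode above 0.03 m).
It fails at once if the jar is disturbed (moved more than 30 mm) (distance of wipe_jar from where it was at the start of the episode above 0.03 m).
It fails at once if the swab box is disturbed (moved more than 30 mm) (distance of swab_box from where it was at the start of the episode above 0.03 m).
Of module_1, module_2, module_3, module_4 only 3 to 4 are there at a start; the rules pass over those that are not, and their reading is None.
At some moment in a run one of module_1, module_2, module_3, module_4 may be knocked a few centimetres aside while the robot is not near it.
Once in a run the grip may slacken for a moment while it holds something.
It also fails if it takes over 210 s, if anything falls off the work surface, if the arm or the gripper's body presses on something with over 40 N, if the wrist force passes 120 N, or if a joint passes its speed limit or range.

ROBOT

A 6-joint arm with a two-finger parallel gripper is mounted at the origin on the work surface. World frame = base frame: x ahead of the robot, y to its left, z up, the work surface at z = 0. Lengths are in m, angles in rad, forces in N, time in s.
With the tool pointing down it reaches from about 0.3 to 0.775 m from the base axis. Payload 14.6 kg.
Tool frame: the origin (TCP) lies at the very end of the fingers, on their centre line; the grasp point (between the pads) lies 19 mm behind it (ctrl.hold_point_z is the distance from the TCP to the grasp point, in m); x points along the fingers, y is the direction in which the jaws open and shut, and the axes are right-handed (so a half turn about x gives the same grasp; the last joint's range is limited). The gripper opens to 94 mm and grips with 3 to 60 N. Pads are 16 mm wide; open, the fingers measure 119 mm over their backs; the gripper's body (75 mm by 177 mm) begins 78 mm behind the grasp point.
Start: joints at [-1.361, 0.3, 1.521, -0, 1.321, -0.067], TCP at [0.15, -0.529, 0.205] pointing down, gripper open.
Joint ranges: [-3.03, 3.03], [-0.79, 2.21], [0.23, 2.52], [-1.04, 4.18], [0, 3.07], [-2.55, 2.55]. Speed limits (rad/s): [2.22, 2.22, 2.57, 3.14, 3.14, 3.14].

INTERFACE

Orientations are given as [roll, pitch, yaw] about the fixed x, y, z axes, in that order (R = Rz(yaw) Ry(pitch) Rx(roll)).
In Python, from station import get_obs, camera, ticket, ctrl gives the robot as it stands.
- The arm moves only by the tool step_arm, never from a script. Its argument "motion" is a list that holds one entry, the list of rows, each a list of 6 numbers: the shift along the tool's x, y, z in m, then the turn, a rotation vector about the tool's x, y, z in degrees. A call has 1 to 12 rows; each row shifts and turns the commanded pose from where the row before left it, along the tool's axes as they then stand; what a row does not reach is not made up. A row lasts 1/8 s, in which the tool goes at most 62.5 mm and 10.7 degrees, less where a joint would pass 70% of its speed; a pose out of reach is approached as far as the arm can. A call is refused whole if a number of a shift passes 0.0625 or a number of a turn 10.7, either way. A call with a gripper value outside its range is refused whole. "fingers" is the finger opening in m, from 0 to 0.094, set as the call begins (left out, the last holds). The fingers move at their own pace and stop on an object; "squeeze" is the grip in N (left out, the last holds). Time passes only in rows, so rows that do not move let the fingers close. It gives the time, the measured TCP pose, the force and the opening at its end, in the units of the state.
- get_obs(): the state, without advancing time (a new reading comes with each control period).
- camera(name): name is "side" or "top"; returns a dict with "pixels" (480x640x3 uint8, red, green, blue), "fx", "fy", "cx", "cy" (pixels), "extrinsics" (4x4, takes a point from world to camera coordinates). Camera axes: x right, y up, looking along -z (the intrinsics and any distortion apply to the point x, -y, -z); pixel columns grow to the right and rows downward; lengths in m; the calibration is good to about 2 mm. A picture is of the moment at which its call begins. There is no depth.
- ticket.hand_in(): hands the job in, once; it reports no verdict.
The state is a dict: "time_s": time; "qpos": joint angles; "joint_vel": joint speeds; "tau": joint torques, N m; "ee_pos": TCP position; "eef_rot": TCP orientation; "force": force on the tool from outside, world axes, zero at the start; "moment": the same for the moment, N m; "grip_width": finger opening in m.
Only numpy, scipy, OpenCV 4.12 (cv2) and the standard library are available. Lean on these libraries where they do the work, as an engineer would, in place of code of your own. Each camera call takes 0.05 s, during which the arm holds its last target.

## Working session

There is one attempt and no reset: what is moved stays moved. The work goes in short steps, Python scripts to look and compute and a tool call to move; the robot and the scene stay as the last step left them, time stands still between calls to the robot, and variables do not carry over. Pictures are saved under pics/ and viewed, and the job is handed in when it is done.

Besides the shell and the picture viewer there is one more tool, called after "Request:" as name(argument=value, ...), one argument or row to a line, values as JSON. step_arm: Moves the arm, as the interface text tells. Its arguments: {"type":"object","properties":{"motion":{"type":"array","items":{"type":"array","items":{"type":"array","items":{"type":"number"}}}},"fingers":{"type":"number"},"squeeze":{"type":"number"}},"required":["motion"]}

```bash
ls; mkdir -p pics; python3 - <<'E'
from station import get_obs,camera,ctrl
import cv2,numpy as np
print(get_obs());print(ctrl.hold_point_z)
for n in("top","side"):
    c=camera(n);cv2.imwrite(f"pics/{n}0.png",c["pixels"][:,:,::-1]);print(n,{k:v for k,v in c.items() if k!="pixels"})
E
```

```text
pics
{'time_s': 0.0, 'qpos': array([-1.36058797e+00,  3.00456708e-01,  1.52158683e+00, -1.06457616e-05,
        1.32068705e+00, -6.66210531e-02]), 'joint_vel': array([ 7.56450993e-04,  1.92804693e-04,  2.56005188e-04, -1.81978209e-03,
        7.07500827e-05, -4.64733000e-04]), 'tau': array([ 4.66205471e-03, -5.31802726e+01, -3.52735984e+01,  7.09742121e-02,
        2.45187536e-02, -1.03048460e-04]), 'ee_pos': array([ 0.15024748, -0.52880763,  0.20489179]), 'eef_rot': array([-1.62835601,  1.56965835,  1.79006869]), 'force': array([-0.33279907,  0.41771583,  0.40751691]), 'moment': array([-0.02098164,  0.00217207,  0.0277702 ]), 'grip_width': 0.09394691187928408}
0.0188
top {'fx': 460.3030115376667, 'fy': 460.3030115376667, 'cx': 321.25764118471614, 'cy': 246.68680045488273, 'extrinsics': array([[ 0.01677201, -0.99933647,  0.03233154, -0.02043867],
       [ 0.99242162,  0.02057535,  0.12114445, -0.59923935],
       [-0.1217293 ,  0.03005469,  0.99210821, -0.85044678],
       [ 0.        ,  0.        ,  0.        ,  1.        ]])}
side {'fx': 502.7654709396538, 'fy': 502.7654709396538, 'cx': 312.908920989477, 'cy': 237.6014350484184, 'extrinsics': array([[-0.8785069 , -0.47712392,  0.02404973,  0.50799394],
       [ 0.25466908, -0.42513013,  0.86856665, -0.17124985],
       [-0.40418966,  0.76916652,  0.49498847, -0.76572345],
       [ 0.        ,  0.        ,  0.        ,  1.        ]])}
```

View pics/top0.png

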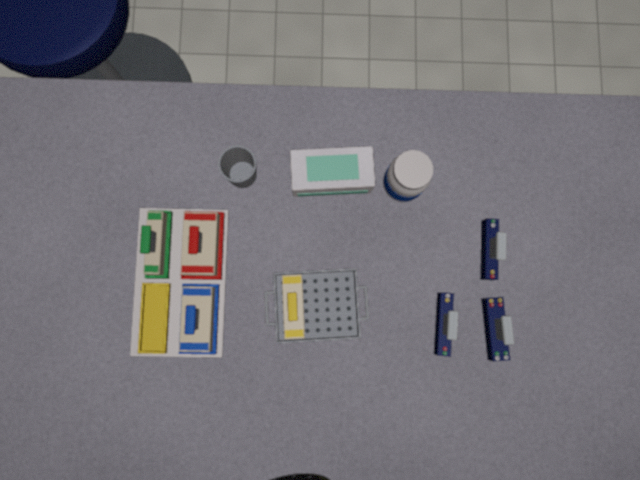

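View pics/side0.png

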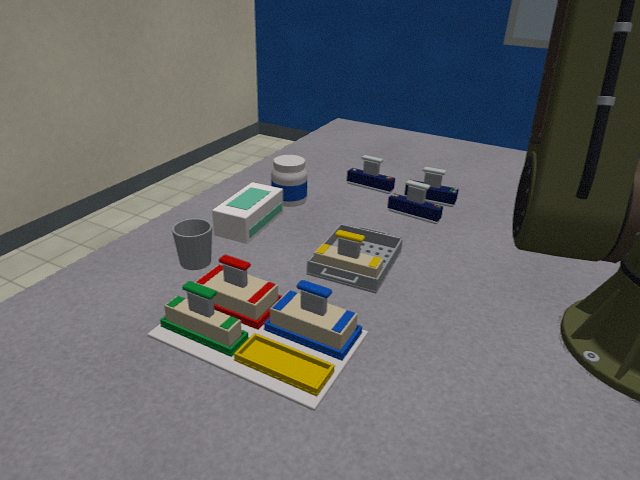

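```bash
cat > h.py <<'E'
from station import get_obs,camera
import cv2,numpy as np
from scipy.spatial.transform import Rotation as R
def cam(n,save=None):
    c=camera(n)
    if save: cv2.imwrite(f"pics/{save}.png",c["pixels"][:,:,::-1])
    return c
def plane(c,uv,z):
    uv=np.atleast_2d(np.asarray(uv,float)); E=c["extrinsics"]
    d=np.c_[(uv[:,0]-c["cx"])/c["fx"],-(uv[:,1]-c["cy"])/c["fy"],-np.ones(len(uv))]@E[:3,:3]
    o=-E[:3,:3].T@E[:3,3]
    return o+d*((z-o[2])/d[:,2])[:,None]
def proj(c,P):
    P=np.atleast_2d(P);p=P@c["extrinsics"][:3,:3].T+c["extrinsics"][:3,3]
    return np.c_[c["cx"]+c["fx"]*p[:,0]/-p[:,2],c["cy"]-c["fy"]*p[:,1]/-p[:,2]]
def masks(c):
    hsv=cv2.cvtColor(np.ascontiguousarray(c["pixels"]),cv2.COLOR_RGB2HSV);H,S,V=cv2.split(hsv)
    return dict(red=((H<8)|(H>172))&(S>150)&(V>90),yellow=(H>20)&(H<32)&(S>130)&(V>90),green=(H>45)&(H<80)&(S>130)&(V>60),
      blue=(H>100)&(H<116)&(S>150)&(V>110),navy=(H>108)&(H<135)&(S>110)&(V<110))
def blobs(m,amin=20,roi=None):
    m=m.astype(np.uint8)
    if roi: z=np.zeros_like(m);x0,y0,x1,y1=roi;z[y0:y1,x0:x1]=m[y0:y1,x0:x1];m=z
    n,l,s,ct=cv2.connectedComponentsWithStats(m)
    out=[]
    for i in range(1,n):
        if s[i,4]>=amin:
            r=cv2.minAreaRect(np.argwhere(l==i)[:,::-1].astype(np.float32))
            out.append((ct[i],s[i],r))
    return out
def st():
    o=get_obs();Rm=R.from_euler('xyz',o['eef_rot']).as_matrix()
    print('t',round(float(o['time_s']),2),'p',o['ee_pos'].round(4),'X',Rm[:,0].round(3),'Y',Rm[:,1].round(4),'f',o['force'].round(1),'m',o['moment'].round(2),'w',round(float(o['grip_width']),4),'q',o['qpos'].round(2))
    return o,Rm
E
python3 - <<'E'
from h import *
c=cam("top");s=cam("side")
t=c["pixels"][:,:,::-1]
cv2.imwrite("pics/a.png",cv2.resize(t[205:370,120:380],None,fx=3,fy=3,interpolation=cv2.INTER_CUBIC)[:600])
cv2.imwrite("pics/b.png",cv2.resize(t[210:370,420:530],None,fx=3.7,fy=3.7,interpolation=cv2.INTER_CUBIC))
st()
m=masks(c)
for k in m:
    for b in blobs(m[k],roi=(120,130,540,380)): print(k,b[0].round(1),b[1],[np.round(x,1) for x in b[2]])
E
```

```text
t 0.2 p [ 0.1503 -0.5289  0.2051] X [-0.     0.001 -1.   ] Y [ 2.733e-01 -9.619e-01 -7.000e-04] f [ 0.6 -0.6  0.7] m [-0.04 -0.   -0.05] w 0.094 q [-1.36  0.3   1.52  0.    1.32 -0.07]
red [214.5 254.2] [182 213  42  66 338] [array([202.6, 245.3]), array([38.4, 66.3]), np.float64(2.5)]
red [200.1 216.3] [185 214  30   6 165] [array([199.5, 216.5]), array([ 5., 29.]), np.float64(90.0)]
red [193.5 239.6] [189 227  10  26 229] [array([193.5, 239.5]), array([25.,  9.]), np.float64(90.0)]
red [196.6 268.8] [182 266  31   6 165] [array([197. , 268.5]), array([ 5., 30.]), np.float64(90.0)]
yellow [291.4 279.4] [284 277  16   6  90] [array([291.5, 279.5]), array([ 5., 15.]), np.float64(90.0)]
yellow [153.7 318.1] [ 139  284   31   69 1862] [array([153.7, 318. ]), array([27.1, 69.5]), np.float64(3.3)]
yellow [292.  306.1] [288 293   9  27 220] [array([292., 306.]), array([26.,  8.]), np.float64(90.0)]
yellow [293.9 332.9] [286 330  17   7  90] [array([293.9, 332.9]), array([ 5.4, 16.1]), np.float64(85.6)]
green [165.9 248.2] [146 212  25  66 244] [array([165.7, 246.6]), array([20. , 68.6]), n
[... 444 characters left out ...]
] [184 289  26   6 116] [array([196.5, 291.6]), array([25.2,  4.4]), np.float64(3.0)]
blue [190.  319.1] [186 306   9  27 224] [array([190., 319.]), array([26.,  8.]), np.float64(90.0)]
blue [193.5 346. ] [181 344  26   5 130] [array([193.5, 346. ]), array([ 4., 25.]), np.float64(90.0)]
navy [395.2 192. ] [384 175  31  26 129] [array([395.7, 191.1]), array([36.4, 12.7]), np.float64(37.2)]
navy [488.  249.4] [482 219  16  60 552] [array([489.5, 248.5]), array([59., 15.]), np.float64(90.0)]
navy [441.9 323.7] [435 294  18  62 490] [array([443.3, 324.4]), array([14.6, 60.6]), np.float64(3.3)]
navy [493.1 328.5] [483 298  25  62 697] [array([495.3, 328.8]), array([61.5, 19.8]), np.float64(84.5)]
```

View pics/a.png

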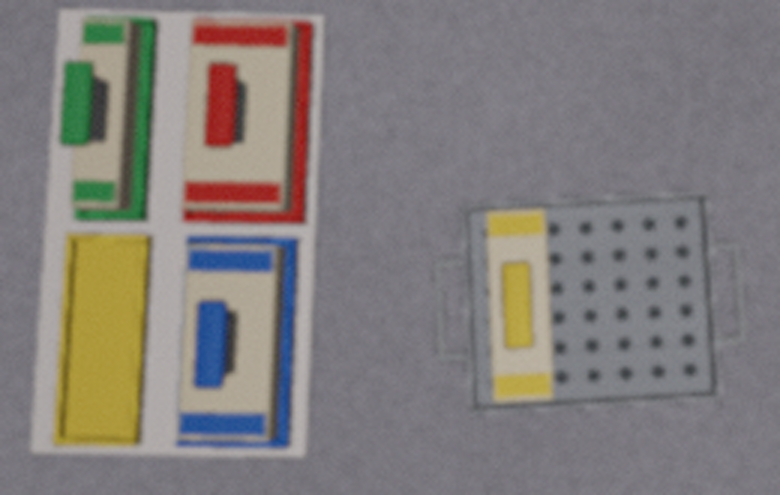

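View pics/b.png

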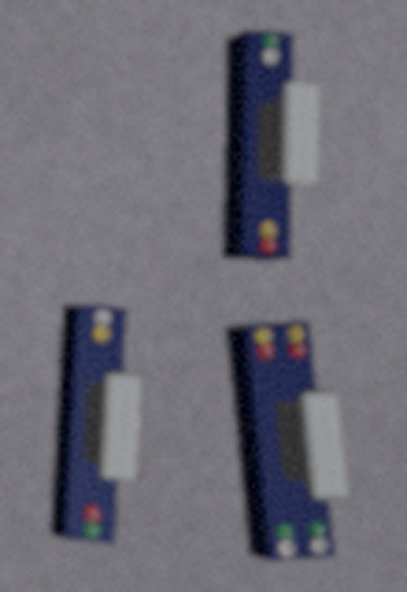

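```bash
cat > meas.py <<'E'
from h import *
def heads(c):
    hsv=cv2.cvtColor(np.ascontiguousarray(c["pixels"]),cv2.COLOR_RGB2HSV)
    x=c["pixels"].astype(int)
    return (hsv[:,:,2]>148)&(hsv[:,:,1]<60)
E
python3 - <<'E'
from meas import *
c=cam("top");s=cam("side")
print("px bright", c["pixels"][245,500],c["pixels"][250,460])
for b in blobs(heads(c),20,(420,200,530,370)):
    (cx,cy),(w,h),a=b[2]
    bp=cv2.boxPoints(b[2]); P=plane(c,bp,.08)
    e=[P[1]-P[0],P[2]-P[1]]; L=max(e,key=np.linalg.norm);
    print("head",b[0].round(1),b[1],plane(c,b[0],.079)[0].round(4),'len',[round(float(np.linalg.norm(x)),4) for x in e],'yaw',round(np.degrees(np.arctan(L[1]/L[0])),1))
def strips(a,b,hd,zb):
    A=plane(c,a,zb+.036)[0];B=plane(c,b,zb+.036)[0];print('strip mid',((A+B)/2).round(4),'head',plane(c,hd,zb+.08)[0].round(4),'yaw',round(np.degrees(np.arctan((A-B)[1]/(A-B)[0])),2),'sep',np.linalg.norm(A-B).round(4))
print('yel');strips((291.4,279.4),(293.9,332.9),(292,306.1),.004)
print('red');strips((200.1,216.3),(196.6,268.8),(193.5,239.6),.01)
print('grn');strips((153.9,215.6),(151,268.5),(145.4,239.4),.01)
print('blu');strips((196.3,291.5),(193.5,346),(190,319.1),.01)
def quad(q,z):
    P=plane(c,q,z);print(P[:,:2].round(4).tolist(),'c',P.mean(0).round(4),'sides',[round(float(np.linalg.norm(P[i]-P[i-1])),4) for i in range(4)],
     'yaw',[round(np.degrees(np.arctan((P[i]-P[j])[1]/(P[i]-P[j])[0])),2) for i,j in((0,3),(1,2))], [round(np.degrees(np.arctan(-(P[i]-P[j])[0]/(P[i]-P[j])[1])),2) for i,j in((0,1),(3,2))])
f=lambda q:[(120+x/3,205+y/3) for x,y in q]
print('tray');quad(f([(468,211),(706,196),(717,393),(476,408)]),.03)
print('docky');quad(f([(68,235),(151,235),(138,443),(54,440)]),.02)
# module navy extents
m=masks(c)["navy"]
for b in blobs(m,100,(420,200,530,370)):
    P=plane(c,cv2.boxPoints(b[2]),.036);print('navy',P.mean(0).round(4),[round(float(np.linalg.norm(P[i]-P[i-1])),4) for i in range(2)])
E
```

```text
px bright [148 153 153] [128 126 132]
head [501.8 245.3] [499 233   7  26 162] [ 0.6039 -0.3436  0.079 ] len [0.0113, 0.0469] yaw -1.8
head [452.9 325. ] [449 312   9  27 183] [ 0.4561 -0.2491  0.079 ] len [0.0468, 0.0132] yaw -3.9
head [507.9 329.6] [504 317   9  26 174] [ 0.4494 -0.3502  0.079 ] len [0.0125, 0.0457] yaw 4.6
yel
strip mid [0.4853 0.043  0.04  ] head [0.4854 0.0429 0.084 ] yaw 4.08 sep 0.1003
red
strip mid [0.6018 0.2239 0.046 ] head [0.6011 0.2224 0.09  ] yaw -0.95 sep 0.1003
grn
strip mid [0.6009 0.3099 0.046 ] head [0.5996 0.3079 0.09  ] yaw 0.4 sep 0.1007
blu
strip mid [0.4592 0.2233 0.046 ] head [0.4598 0.2214 0.09  ] yaw -0.1 sep 0.1
tray
[[0.5431, 0.0767], [0.5556, -0.0761], [0.4307, -0.0841], [0.4192, 0.0681]] c [ 0.4872 -0.0039  0.03  ] sides [0.1242, 0.1533, 0.1252, 0.1526] yaw [np.float64(3.96), np.float64(3.65)] [np.float64(4.69), np.float64(4.32)]
docky
[[0.5235, 0.3323], [0.5245, 0.2797], [0.3937, 0.2805], [0.3948, 0.3329]] c [0.4591 0.3063 0.02  ] sides [0.1287, 0.0526, 0.1308, 0.0524] yaw [np.float64(-0.25), np.float64(-0.34)] [np.float64(1.04), np.float64(-1.25)]
navy [ 0.6033 -0.3377  0.036 ] [0.116, 0.0299]
navy [ 0.4561 -0.2447  0.036 ] [0.0277, 0.1135]
navy [ 0.4489 -0.3444  0.036 ] [0.1154, 0.0386]
```

Request:
step_arm(
  motion=[
    [[0, 0, 0, -10.7, 0, 0], [0, 0, 0, -10.7, 0, 0], [0, 0, 0, -10.7, 0, 0], [0, 0, 0, -10.7, 0, 0], [0, 0, 0, -10.7, 0, 0], [0, 0, 0, -10.7, 0, 0], [0, 0, 0, -10.7, 0, 0], [0, 0, 0, -3.3, 0, 0], [0, 0, 0, 0, 0, 0]],
  ],
  fingers=0.094,
  squeeze=40,
)

```text
time_s: 1.42
ee_pos: [0.1503, -0.529, 0.2054]
eef_rot: [-3.113, 1.571, 1.669]
force: [-0.6, 0.1, 0.7]
grip_width: 0.0941
```

```bash
cat > go.py <<'E'
import sys
from h import *
# usage: go.py x y z yawdeg -> needed tool shifts (total, at current tool axes) & turn
o,Rm=st()
if len(sys.argv)>4:
    x,y,z,a=map(float,sys.argv[1:5])
    d=np.array([x,y,z])-o['ee_pos']
    cur=np.degrees(np.arctan2(Rm[1,1],Rm[0,1]))
    print('tool shift',(Rm.T@d).round(4),'n',np.ceil(np.abs(Rm.T@d).max()/.06),'turn x',round(-(a-cur),2),'cur yaw',round(cur,2))
    Ra=R.from_matrix(Rm)*R.from_rotvec([-(a-cur),0,0],degrees=True)
    print('if turned first',(Ra.as_matrix().T@d).round(4))
E
python3 go.py .4853 .043 .15 4.1
```

```text
t 1.43 p [ 0.1503 -0.529   0.2054] X [-0.  0. -1.] Y [ 0.9975  0.0703 -0.    ] f [-0.6  0.1  0.7] m [-0.03 -0.1  -0.  ] w 0.0941 q [-1.36  0.3   1.52  0.    1.32 -1.43]
tool shift [ 0.0555  0.3744 -0.5471] n 10.0 turn x -0.07 cur yaw 4.03
if turned first [ 0.0555  0.375  -0.5466]
```

Request:
step_arm(
  motion=[
    [[0, 0.034, -0.0497, 0, 0, 0], [0, 0.034, -0.0497, 0, 0, 0], [0, 0.034, -0.0497, 0, 0, 0], [0, 0.034, -0.0497, 0, 0, 0], [0, 0.034, -0.0497, 0, 0, 0], [0, 0.034, -0.0497, 0, 0, 0], [0, 0.034, -0.0497, 0, 0, 0], [0, 0.034, -0.0497, 0, 0, 0], [0, 0.034, -0.0497, 0, 0, 0], [0, 0.034, -0.0497, 0, 0, 0], [0, 0.034, -0.0497, 0, 0, 0], [0.04, 0, 0, 0, 0, 0]],
  ],
)

```text
time_s: 2.92
ee_pos: [0.4869, 0.0458, 0.1665]
eef_rot: [1.58, 1.566, 0.083]
force: [-0.0, -0.7, -1.2]
grip_width: 0.094
```

```bash
python3 go.py .4853 .043 .046 4.1
```

```text
t 2.92 p [0.4869 0.0458 0.1665] X [ 0.005  0.    -1.   ] Y [0.9973 0.0732 0.0047] f [-0.  -0.7 -1.2] m [-0.06 -0.13 -0.07] w 0.094 q [ 0.02  0.2   1.74  0.    1.2  -0.05]
tool shift [ 0.1205 -0.0024  0.0027] n 3.0 turn x 0.1 cur yaw 4.2
if turned first [ 0.1205 -0.0024  0.0027]
```

Request:
step_arm(
  motion=[
    [[0.04, -0.001, 0.001, 0, 0, 0], [0.04, 0, 0, 0, 0, 0], [0.032, 0, 0, 0, 0, 0], [0.01, 0, 0, 0, 0, 0], [0, 0, 0, 0, 0, 0]],
  ],
)

```text
time_s: 3.55
ee_pos: [0.4839, 0.0416, 0.0438]
eef_rot: [-1.467, 1.571, -2.968]
force: [0.7, 0.5, -0.1]
grip_width: 0.0939
```

```bash
python3 go.py .4853 .043 .044 4.1; python3 - <<'E'
from h import *
s=cam("side");cv2.imwrite("pics/s1.png",cv2.resize(s["pixels"][180:320,260:460,::-1],None,fx=4,fy=4,interpolation=cv2.INTER_CUBIC))
E
```

```text
t 3.55 p [0.4839 0.0416 0.0438] X [-0. -0. -1.] Y [ 9.975e-01  7.000e-02 -2.000e-04] f [ 0.7  0.5 -0.1] m [-0.01 -0.11 -0.04] w 0.0939 q [ 0.01  0.37  1.85 -0.    0.92 -0.06]
tool shift [-0.0002  0.0015 -0.0013] n 1.0 turn x -0.08 cur yaw 4.02
if turned first [-0.0002  0.0015 -0.0013]
```

View pics/s1.png

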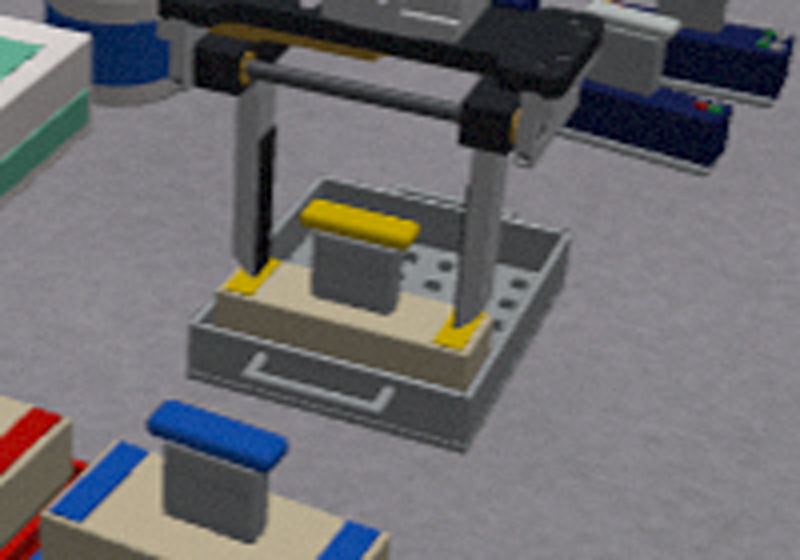

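Request:
step_arm(
  motion=[
    [[0, 0.001, -0.0013, 0, 0, 0], [0, 0, 0, 0, 0, 0], [0, 0, 0, 0, 0, 0], [0, 0, 0, 0, 0, 0], [0, 0, 0, 0, 0, 0], [0, 0, 0, 0, 0, 0], [-0.01, 0, 0, 0, 0, 0], [-0.02, 0, 0, 0, 0, 0], [-0.02, 0, 0, 0, 0, 0], [0, 0, 0, 0, 0, 0]],
  ],
  fingers=0.03,
  squeeze=60,
)

```text
time_s: 4.85
ee_pos: [0.4854, 0.0431, 0.0949]
eef_rot: [1.522, 1.568, 0.022]
force: [-0.7, -0.6, -2.7]
grip_width: 0.0515
```

```bash
python3 go.py .4591 .3063 .148 0; python3 - <<'E'
from h import *
s=cam("side");cv2.imwrite("pics/s2.png",cv2.resize(s["pixels"][180:320,260:460,::-1],None,fx=4,fy=4,interpolation=cv2.INTER_CUBIC))
E
```

```text
t 4.85 p [0.4854 0.0431 0.0949] X [ 0.003  0.    -1.   ] Y [0.9975 0.0708 0.0027] f [-0.7 -0.6 -2.7] m [-0.07 -0.13 -0.04] w 0.0515 q [ 0.01  0.29  1.82  0.    1.04 -0.06]
tool shift [-0.0532 -0.0074 -0.2644] n 5.0 turn x 4.06 cur yaw 4.06
if turned first [-0.0532 -0.0261 -0.2632]
```

View pics/s2.png

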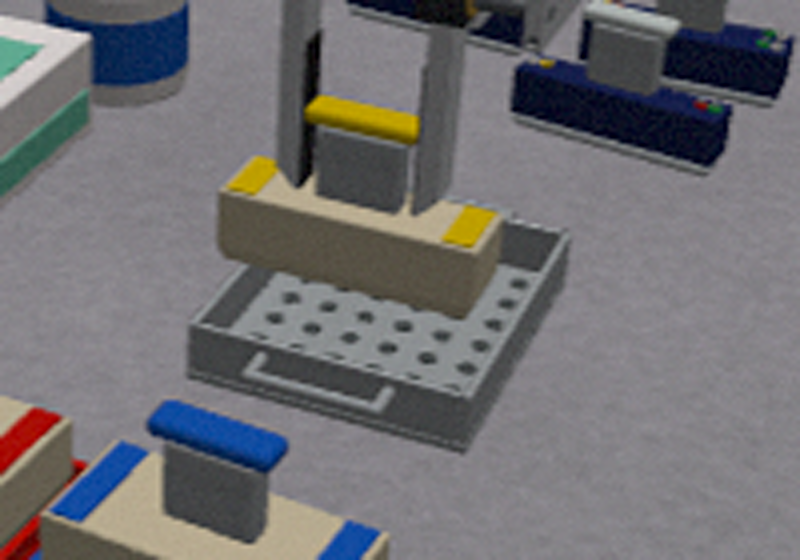

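Request:
step_arm(
  motion=[
    [[-0.028, 0, 0, 4.1, 0, 0], [-0.027, 0, 0, 0, 0, 0], [0, -0.005, -0.053, 0, 0, 0], [0, -0.005, -0.053, 0, 0, 0], [0, -0.005, -0.053, 0, 0, 0], [0, -0.005, -0.053, 0, 0, 0], [0, -0.006, -0.051, 0, 0, 0], [0, 0, 0, 0, 0, 0], [0.05, 0, 0, 0, 0, 0], [0, 0, 0, 0, 0, 0], [0, 0, 0, 0, 0, 0]],
  ],
)

```text
time_s: 6.28
ee_pos: [0.4594, 0.3058, 0.0996]
eef_rot: [2.028, 1.57, 0.456]
force: [-0.3, 0.5, -1.0]
grip_width: 0.0512
```

```bash
python3 go.py .4591 .3063 .05 0; python3 - <<'E'
from h import *
s=cam("side");cv2.imwrite("pics/s3.png",cv2.resize(s["pixels"][230:410,140:380,::-1],None,fx=3.3,fy=3.3,interpolation=cv2.INTER_CUBIC))
s=cam("top");cv2.imwrite("pics/t3.png",cv2.resize(s["pixels"][205:370,120:380,::-1],None,fx=3,fy=3,interpolation=cv2.INTER_CUBIC))
E
```

```text
t 6.28 p [0.4594 0.3058 0.0996] X [ 0.001  0.    -1.   ] Y [ 1.0e+00 -1.4e-03  6.0e-04] f [-0.3  0.5 -1. ] m [-0.03 -0.1  -0.01] w 0.0512 q [ 0.52  0.41  1.63 -0.    1.1   0.52]
tool shift [ 0.0496 -0.0003 -0.0005] n 1.0 turn x -0.08 cur yaw -0.08
if turned first [ 0.0496 -0.0003 -0.0005]
```

View pics/s3.png

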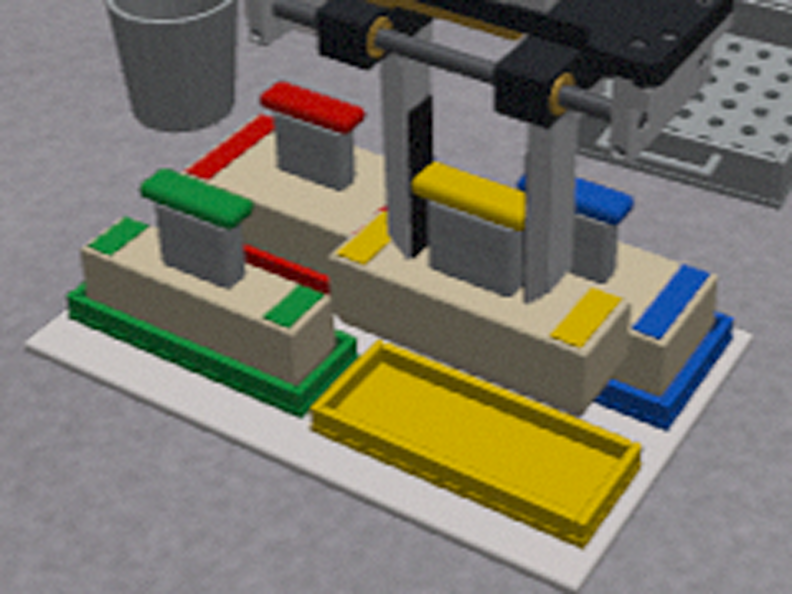

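View pics/t3.png

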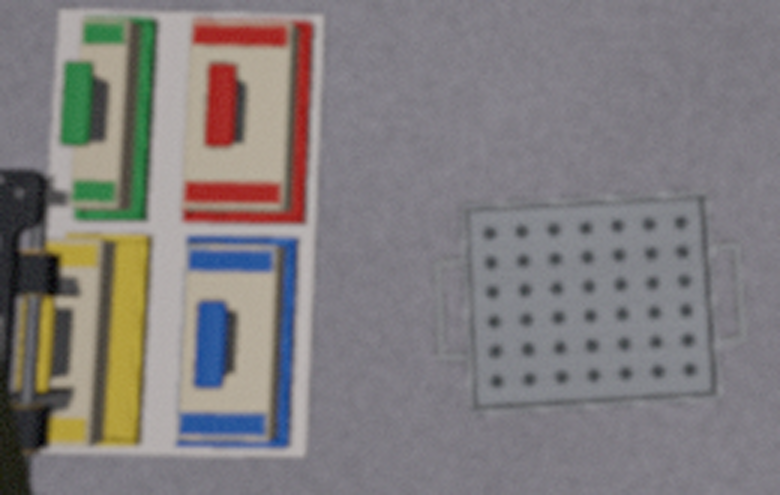

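Request:
step_arm(
  motion=[
    [[0.03, 0, -0.0003, 0, 0, 0], [0.012, 0, 0, 0, 0, 0], [0.004, 0, 0, 0, 0, 0], [0.003, 0, 0, 0, 0, 0], [0, 0, 0, 0, 0, 0], [0, 0, 0, 0, 0, 0]],
  ],
)

```text
time_s: 7.12
ee_pos: [0.4591, 0.3066, 0.05]
eef_rot: [2.109, 1.57, 0.538]
force: [1.2, 0.1, -1.4]
grip_width: 0.0508
```

```bash
python3 go.py .4591 .3063 .05 0; python3 - <<'E'
from h import *
s=cam("side");cv2.imwrite("pics/s4.png",cv2.resize(s["pixels"][230:410,140:380,::-1],None,fx=3.3,fy=3.3,interpolation=cv2.INTER_CUBIC))
E
```

```text
t 7.12 p [0.4591 0.3066 0.05  ] X [ 0.001  0.    -1.   ] Y [ 1.e+00 -6.e-04  8.e-04] f [ 1.2  0.1 -1.4] m [ 0.24 -0.16  0.07] w 0.0508 q [0.52 0.48 1.66 0.   1.   0.52]
tool shift [-0.      0.      0.0003] n 1.0 turn x -0.04 cur yaw -0.04
if turned first [-0.      0.      0.0003]
```

View pics/s4.png

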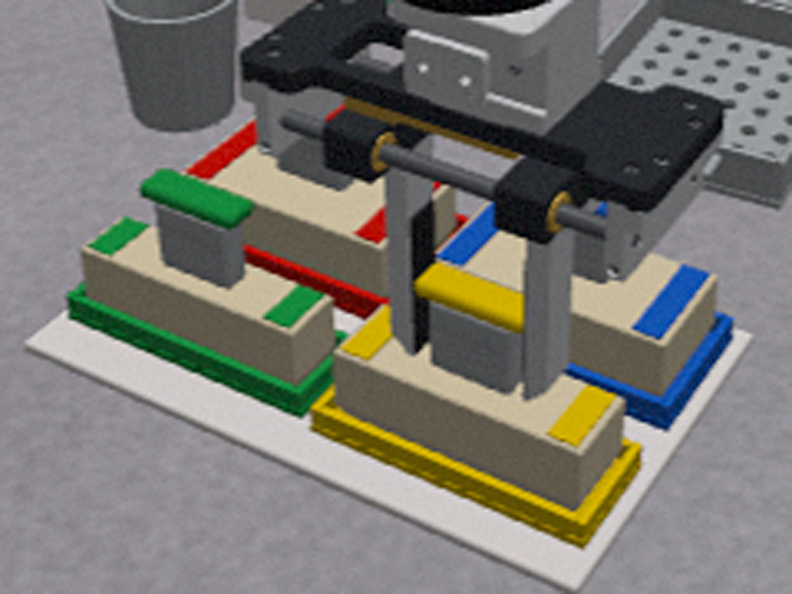

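Request:
step_arm(
  motion=[
    [[0, 0, 0, 0, 0, 0], [0, 0, 0, 0, 0, 0], [0, 0, 0, 0, 0, 0], [-0.04, 0, 0, 0, 0, 0], [-0.05, 0, 0, 0, 0, 0], [-0.02, 0, 0.05, 0, 0, 0], [0, 0, 0.06, 0, 0, 0], [0, 0, 0.06, 0, 0, 0], [0, 0, 0.06, 0, 0, 0], [0, 0, 0.06, 0, 0, 0], [0, 0, 0, 0, 0, 0]],
  ],
  fingers=0.094,
)

```text
time_s: 8.55
ee_pos: [0.4585, 0.0132, 0.1596]
eef_rot: [0.73, 1.57, -0.846]
force: [-0.1, 1.4, -0.3]
grip_width: 0.0939
```

```bash
python3 - <<'E'
from meas import *
s=cam("side");cv2.imwrite("pics/s5.png",cv2.resize(s["pixels"][230:410,140:380,::-1],None,fx=3.3,fy=3.3,interpolation=cv2.INTER_CUBIC))
c=cam("top");cv2.imwrite("pics/b5.png",cv2.resize(c["pixels"][210:370,420:530,::-1],None,fx=3.7,fy=3.7,interpolation=cv2.INTER_CUBIC))
m=masks(c)
for b in blobs(m["yellow"],20,(120,130,540,380)): print(b[0].round(1),b[1])
for b in blobs(heads(c),20,(380,200,530,370)):print(b[0].round(1),b[1],plane(c,b[0],.079)[0].round(4))
g=lambda x,y:(420+x/3.7,210+y/3.7)
for a,b in(((270,50),(268,238)),((102,326),(93,522)),((279,343),(303,538))):
    P=plane(c,[g(*a),g(*b)],.041);d=P[0]-P[1];print(P.mean(0).round(4),np.linalg.norm(d).round(4),np.degrees(np.arctan(d[1]/d[0])).round(2))
st()
E
```

```text
[164.1 316.5] [143 284  27  69 281]
[151.  290.5] [143 288  17   6 102]
[142.1 318.5] [137 305  11  28 261]
[147.5 345.5] [139 343  18   6 106]
[501.5 245.5] [498 233   8  26 206] [ 0.6035 -0.3432  0.079 ]
[453.  325.1] [449 312   9  28 213] [ 0.456  -0.2493  0.079 ]
[508.  329.8] [503 317  11  27 206] [ 0.4491 -0.3503  0.079 ]
[ 0.6019 -0.342   0.041 ] 0.0995 -2.27
[ 0.4555 -0.2488  0.041 ] 0.0994 -3.62
[ 0.4486 -0.3489  0.041 ] 0.0991 5.49
t 8.65 p [0.4586 0.0162 0.1595] X [ 0.  0. -1.] Y [ 1.0e+00 -2.2e-03  1.0e-04] f [ 0.1  0.4 -0.2] m [-0.02 -0.14 -0.  ] w 0.0936 q [-0.04  0.14  1.82  0.    1.17 -0.04]
```

View pics/s5.png

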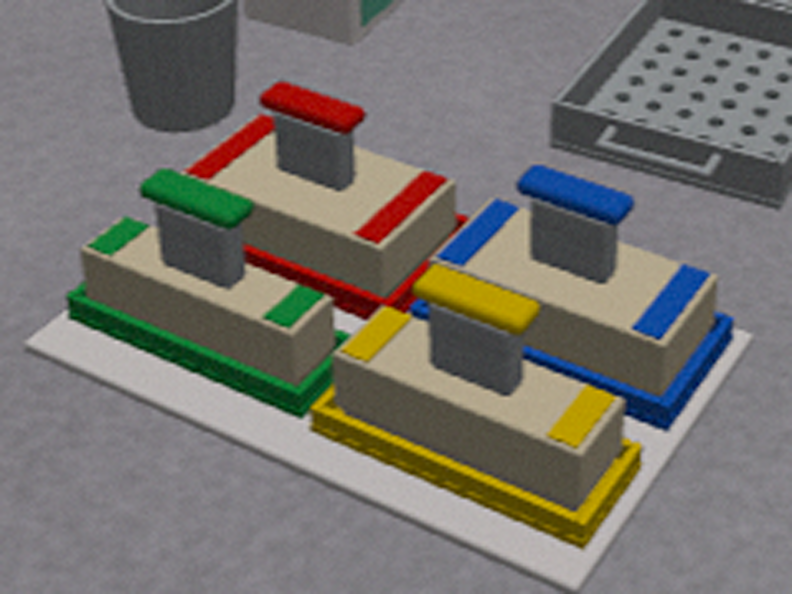

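View pics/b5.png

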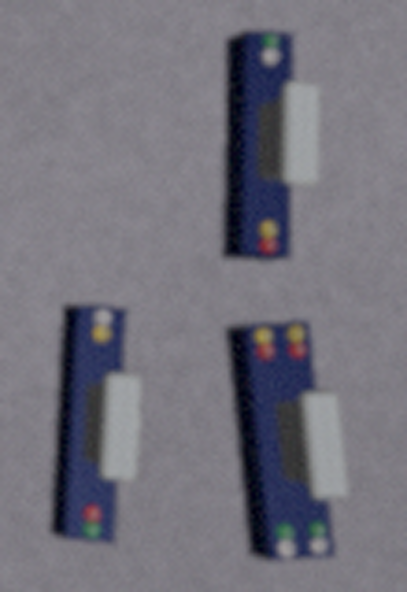

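Request:
step_arm(
  motion=[
    [[0, -0.0015, 0.061, 0, 0, 0], [0, -0.0015, 0.061, 0, 0, 0], [0, -0.0015, 0.061, 0, 0, 0], [0, -0.0015, 0.061, 0, 0, 0], [0, -0.0015, 0.061, 0, 0, 0], [0, -0.0015, 0.061, -5.3, 0, 0], [0, 0, 0, 0, 0, 0], [0.05, 0, 0, 0, 0, 0], [0, 0, 0, 0, 0, 0]],
  ],
)

```text
time_s: 9.78
ee_pos: [0.4489, -0.3468, 0.1067]
eef_rot: [-2.417, 1.564, 2.389]
force: [0.5, 0.2, 1.2]
grip_width: 0.0938
```

```bash
python3 go.py .449 -.3496 .041 5.3
```

```text
t 9.78 p [ 0.4489 -0.3468  0.1067] X [-0.005  0.004 -1.   ] Y [ 0.9956  0.0932 -0.0042] f [0.5 0.2 1.2] m [-0.05 -0.1  -0.02] w 0.0938 q [-0.72  0.44  1.57  0.    1.14 -0.82]
tool shift [0.0657 0.0001 0.0031] n 2.0 turn x 0.05 cur yaw 5.35
if turned first [0.0657 0.0001 0.0031]
```

Request:
step_arm(
  motion=[
    [[0.04, 0, 0.002, 0, 0, 0], [0.024, 0, 0, 0, 0, 0], [0, 0, 0, 0, 0, 0]],
  ],
)

```text
time_s: 10.15
ee_pos: [0.4501, -0.3505, 0.0458]
eef_rot: [-2.452, 1.569, 2.354]
force: [0.5, -0.0, -0.1]
grip_width: 0.0942
```

```bash
python3 go.py .449 -.3496 .041 5.3
```

```text
t 10.15 p [ 0.4501 -0.3505  0.0458] X [-0.001  0.001 -1.   ] Y [ 9.957e-01  9.290e-02 -9.000e-04] f [ 0.5 -0.  -0.1] m [-0.08 -0.08  0.02] w 0.0942 q [-0.73  0.52  1.61  0.    1.01 -0.82]
tool shift [ 0.0048 -0.001  -0.0009] n 1.0 turn x 0.03 cur yaw 5.33
if turned first [ 0.0048 -0.001  -0.0009]
```

Request:
step_arm(
  motion=[
    [[0, 0, 0, 0, 0, 0], [0, 0, 0, 0, 0, 0], [0, 0, 0, 0, 0, 0], [0, 0, 0, 0, 0, 0], [0, 0, 0, 0, 0, 0], [-0.01, 0, 0, 0, 0, 0], [-0.02, 0, 0, 0, 0, 0], [0, 0, 0, 0, 0, 0]],
  ],
  fingers=0.03,
  squeeze=60,
)

```text
time_s: 11.15
ee_pos: [0.4501, -0.3521, 0.0769]
eef_rot: [0.763, 1.568, -0.716]
force: [-0.0, -0.4, -2.8]
grip_width: 0.051
```

```bash
python3 go.py .449 -.3496 .15 4.2;python3 - <<'E'
from h import *
s=cam("side");cv2.imwrite("pics/s6.png",cv2.resize(s["pixels"][100:260,320:520,::-1],None,fx=3.7,fy=3.7,interpolation=cv2.INTER_CUBIC))
E
```

```text
t 11.15 p [ 0.4501 -0.3521  0.0769] X [ 0.002 -0.002 -1.   ] Y [0.9958 0.0916 0.0017] f [-0.  -0.4 -2.8] m [-0.06 -0.14 -0.03] w 0.051 q [-0.73  0.48  1.59  0.    1.07 -0.82]
tool shift [-0.0731 -0.0007 -0.0025] n 2.0 turn x 1.06 cur yaw 5.26
if turned first [-0.0731 -0.0008 -0.0024]
```

View pics/s6.png

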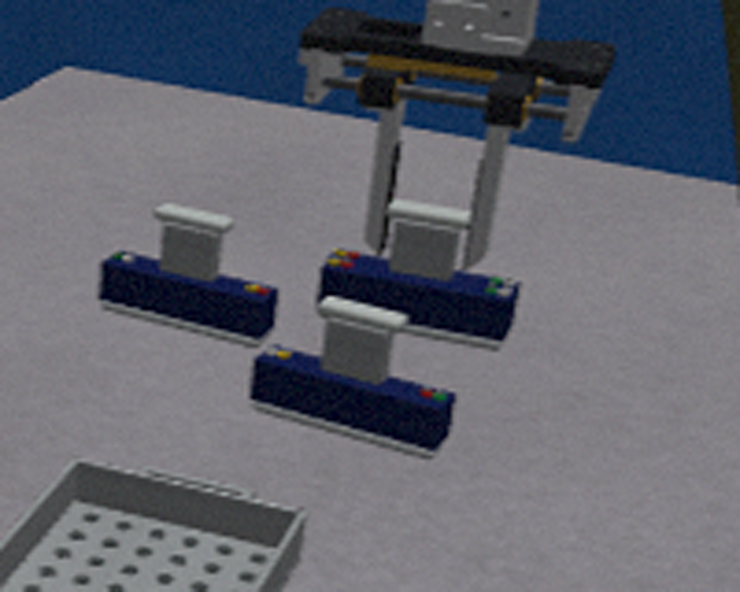

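Request:
step_arm(
  motion=[
    [[-0.03, 0, 0, 1.1, 0, 0], [-0.04, 0, 0, 0, 0, 0], [0, 0.012, -0.055, 0, 0, 0], [0, 0.012, -0.055, 0, 0, 0], [0, 0.012, -0.055, 0, 0, 0], [0, 0.012, -0.055, 0, 0, 0], [0, 0.012, -0.055, 0, 0, 0], [0, 0, 0, 0, 0, 0], [0, 0, 0, 0, 0, 0]],
  ],
)

```text
time_s: 12.32
ee_pos: [0.4892, -0.0731, 0.1449]
eef_rot: [-1.666, 1.57, 3.119]
force: [-0.1, 0.0, -2.2]
grip_width: 0.0511
```

```bash
python3 go.py .4915 -.0624 .08 4.2
```

```text
t 12.32 p [ 0.4892 -0.0731  0.1449] X [-0.001  0.    -1.   ] Y [ 9.973e-01  7.310e-02 -9.000e-04] f [-0.1  0.  -2.2] m [-0.  -0.1 -0. ] w 0.0511 q [-0.22  0.24  1.75 -0.    1.16 -0.3 ]
tool shift [ 0.0649  0.0031 -0.0105] n 2.0 turn x -0.01 cur yaw 4.19
if turned first [ 0.0649  0.0031 -0.0105]
```

Request:
step_arm(
  motion=[
    [[0.03, 0.003, -0.0105, 0, 0, 0], [0.035, 0, 0, 0, 0, 0], [0, 0, 0, 0, 0, 0], [0, 0, 0, 0, 0, 0]],
  ],
)

```text
time_s: 12.82
ee_pos: [0.4922, -0.0632, 0.0815]
eef_rot: [1.267, 1.57, -0.232]
force: [0.1, -1.0, -2.5]
grip_width: 0.051
```

```bash
python3 go.py .4915 -.0624 .046 4.2; python3 - <<'E'
from h import *
s=cam("side");cv2.imwrite("pics/s7.png",cv2.resize(s["pixels"][160:310,290:490,::-1],None,fx=4,fy=4,interpolation=cv2.INTER_CUBIC))
s=cam("top");cv2.imwrite("pics/t7.png",cv2.resize(s["pixels"][245:365,250:390,::-1],None,fx=4.5,fy=4.5,interpolation=cv2.INTER_CUBIC))
E
```

```text
t 12.82 p [ 0.4922 -0.0632  0.0815] X [ 0.001 -0.    -1.   ] Y [0.9974 0.0714 0.001 ] f [ 0.1 -1.  -2.5] m [-0.08 -0.1   0.01] w 0.051 q [-0.2   0.33  1.8  -0.    1.01 -0.27]
tool shift [ 0.0355 -0.0006 -0.0008] n 1.0 turn x -0.11 cur yaw 4.09
if turned first [ 0.0355 -0.0006 -0.0008]
```

View pics/s7.png

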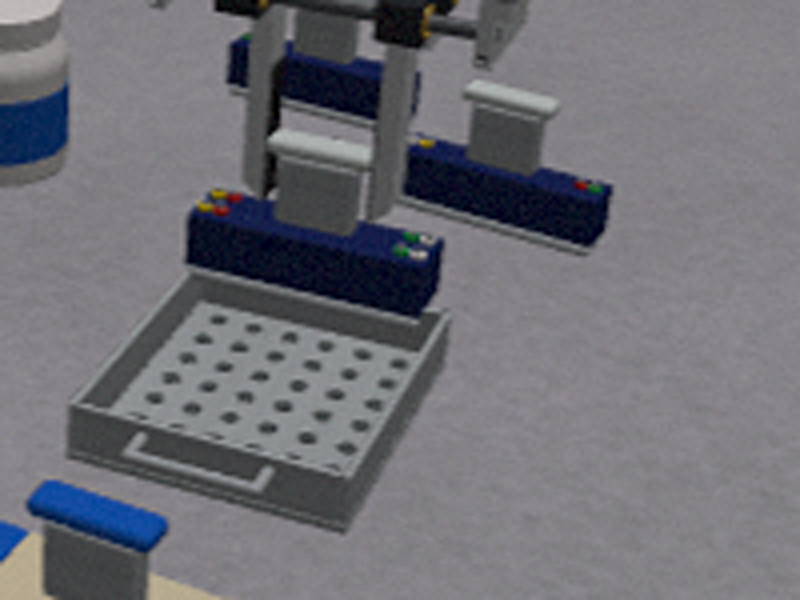

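View pics/t7.png

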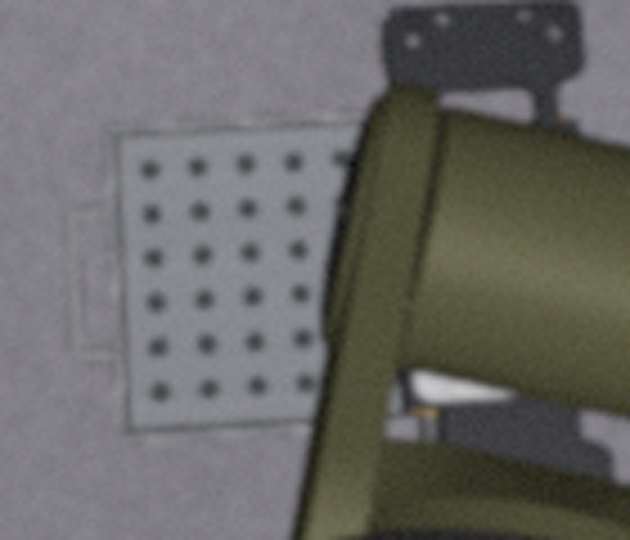

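Request:
step_arm(
  motion=[
    [[0.015, 0, -0.001, 0, 0, 0], [0.008, 0, 0, 0, 0, 0], [0.006, 0, 0, 0, 0, 0], [0, 0, 0, 0, 0, 0], [0, 0, 0, 0, 0, 0]],
  ],
)

```text
time_s: 13.55
ee_pos: [0.4918, -0.0613, 0.0516]
eef_rot: [1.347, 1.57, -0.151]
force: [0.7, -0.3, -2.8]
grip_width: 0.0509
```

```bash
python3 go.py .4915 -.0624 .046 4.2
```

```text
t 13.55 p [ 0.4918 -0.0613  0.0516] X [ 0. -0. -1.] Y [9.974e-01 7.260e-02 3.000e-04] f [ 0.7 -0.3 -2.8] m [-0.05 -0.1  -0.03] w 0.0509 q [-0.2   0.37  1.82  0.    0.95 -0.27]
tool shift [ 0.0056 -0.0003  0.0011] n 1.0 turn x -0.04 cur yaw 4.16
if turned first [ 0.0056 -0.0003  0.0011]
```

Request:
step_arm(
  motion=[
    [[0, 0, 0.001, 0, 0, 0], [0, 0, 0.001, 0, 0, 0], [0, 0, 0.001, 0, 0, 0], [0, 0, 0, 0, 0, 0], [0, 0, 0, 0, 0, 0]],
  ],
)

```text
time_s: 14.18
ee_pos: [0.4918, -0.0643, 0.0515]
eef_rot: [2.573, 1.571, 1.074]
force: [-0.9, 0.9, -3.6]
grip_width: 0.051
```

```bash
python3 go.py .4915 -.0624 .046 4.2;python3 - <<'E'
from h import *
s=cam("side");cv2.imwrite("pics/s8.png",cv2.resize(s["pixels"][160:310,290:490,::-1],None,fx=4,fy=4,interpolation=cv2.INTER_CUBIC))
E
```

```text
t 14.18 p [ 0.4918 -0.0643  0.0515] X [ 0.  0. -1.] Y [0.9974 0.0725 0.    ] f [-0.9  0.9 -3.6] m [ 0.02 -0.13  0.04] w 0.051 q [-0.2   0.37  1.82  0.    0.95 -0.28]
tool shift [ 0.0055 -0.0002 -0.0019] n 1.0 turn x -0.04 cur yaw 4.16
if turned first [ 0.0055 -0.0002 -0.0019]
```

View pics/s8.png

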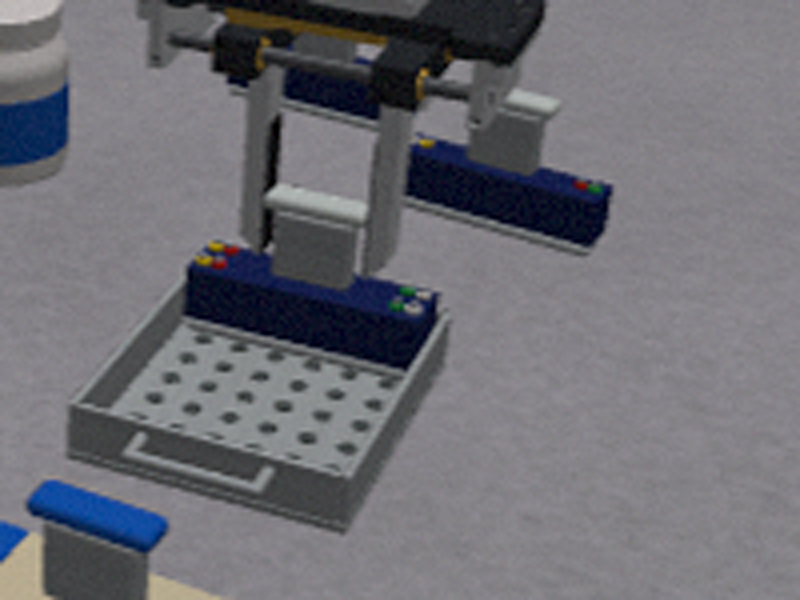

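Request:
step_arm(
  motion=[
    [[0, 0, 0.001, 0, 0, 0], [0, 0, 0.001, 0, 0, 0], [0, 0, 0, 0, 0, 0], [0, 0, 0, 0, 0, 0]],
  ],
)

```text
time_s: 14.72
ee_pos: [0.492, -0.0662, 0.0515]
eef_rot: [3.045, 1.571, 1.547]
force: [-0.3, 2.6, -1.3]
grip_width: 0.051
```

```bash
python3 go.py .4915 -.0624 .046 4.2
```

```text
t 14.72 p [ 0.492  -0.0662  0.0515] X [ 0.  0. -1.] Y [0.9974 0.0726 0.    ] f [-0.3  2.6 -1.3] m [ 0.8  -0.05  0.17] w 0.051 q [-0.21  0.37  1.82  0.    0.95 -0.28]
tool shift [ 0.0055 -0.0002 -0.0038] n 1.0 turn x -0.04 cur yaw 4.16
if turned first [ 0.0055 -0.0002 -0.0038]
```

Request:
step_arm(
  motion=[
    [[0, 0, -0.001, 0, 0, 0], [0.003, 0, 0, 0, 0, 0], [0.003, 0, 0, 0, 0, 0], [0, 0, 0, 0, 0, 0], [0, 0, 0, 0, 0, 0]],
  ],
)

```text
time_s: 15.35
ee_pos: [0.4924, -0.0655, 0.0494]
eef_rot: [1.16, 1.569, -0.338]
force: [-25.9, 6.5, 60.0]
grip_width: 0.0508
```

```bash
python3 go.py .4915 -.0624 .046 4.2
```

```text
t 15.35 p [ 0.4924 -0.0655  0.0494] X [ 0.002 -0.001 -1.   ] Y [0.9974 0.0721 0.0016] f [-25.9   6.5  60. ] m [ 1.11  5.14 -0.28] w 0.0508 q [-0.21  0.38  1.82 -0.    0.94 -0.28]
tool shift [ 0.0034 -0.0007 -0.0032] n 1.0 turn x -0.07 cur yaw 4.13
if turned first [ 0.0034 -0.0007 -0.0032]
```

Request:
step_arm(
  motion=[
    [[-0.003, 0, 0, 0, 0, 0], [0, 0, 0, 0, 0, 0]],
  ],
)

```text
time_s: 15.6
ee_pos: [0.4924, -0.0654, 0.0496]
eef_rot: [1.248, 1.569, -0.25]
force: [-5.6, 2.7, 16.9]
grip_width: 0.0515
```

```bash
python3 go.py .4915 -.0624 .046 4.2;python3 - <<'E'
from h import *
s=cam("side");cv2.imwrite("pics/s9.png",cv2.resize(s["pixels"][160:310,290:490,::-1],None,fx=4,fy=4,interpolation=cv2.INTER_CUBIC))
E
```

```text
t 15.6 p [ 0.4924 -0.0654  0.0496] X [ 0.002 -0.    -1.   ] Y [0.9974 0.0724 0.0015] f [-5.6  2.7 16.9] m [0.64 1.35 0.06] w 0.0515 q [-0.21  0.38  1.82 -0.    0.94 -0.28]
tool shift [ 0.0036 -0.0007 -0.0031] n 1.0 turn x -0.05 cur yaw 4.15
if turned first [ 0.0036 -0.0007 -0.0031]
```

View pics/s9.png

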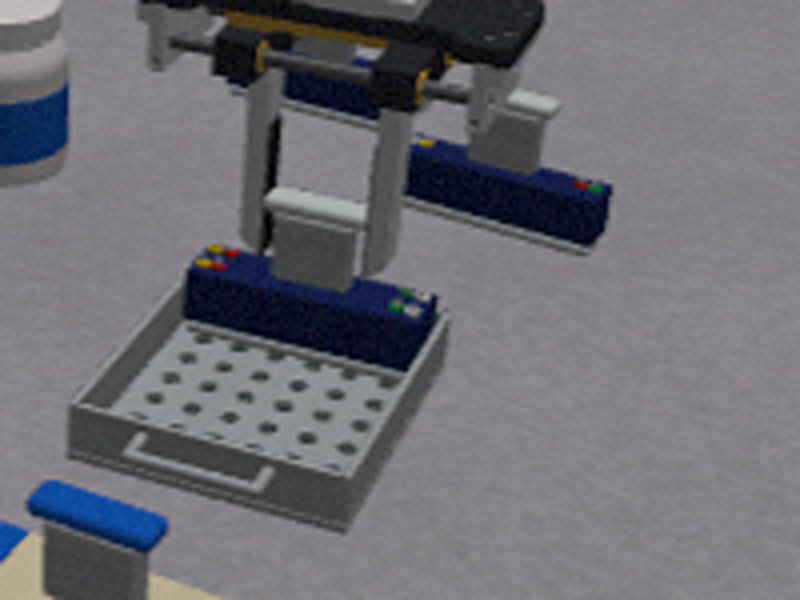

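Request:
step_arm(
  motion=[
    [[0, 0, 0, 0, 0, 0], [0, 0, 0, 0, 0, 0], [-0.02, 0, 0, 0, 0, 0], [-0.05, 0, 0, 0, 0, 0], [-0.03, 0, 0.03, 7.8, 0, 0], [0, -0.01, 0.05, 0, 0, 0], [0, -0.01, 0.05, 0, 0, 0], [0, 0, 0.05, 0, 0, 0], [0, 0, 0, 0, 0, 0]],
  ],
  fingers=0.072,
)

```text
time_s: 16.77
ee_pos: [0.4639, -0.2463, 0.148]
eef_rot: [-0.806, 1.57, -2.444]
force: [-0.2, 0.7, 0.0]
grip_width: 0.0717
```

```bash
python3 - <<'E'
from meas import *
s=cam("side");cv2.imwrite("pics/s10.png",cv2.resize(s["pixels"][160:310,290:490,::-1],None,fx=4,fy=4,interpolation=cv2.INTER_CUBIC))
c=cam("top");cv2.imwrite("pics/t10.png",cv2.resize(c["pixels"][205:370,250:530,::-1],None,fx=2.8,fy=2.8,interpolation=cv2.INTER_CUBIC))
for b in blobs(heads(c),20,(300,200,540,370)):print(b[0].round(1),b[1],plane(c,b[0],.079)[0].round(4))
E
python3 go.py .4558 -.249 .046 -3.6
```

```text
[501.6 245.5] [498 233   8  26 204] [ 0.6035 -0.3432  0.079 ]
[349.7 303.6] [346 290   9  28 210] [ 0.4915 -0.0613  0.079 ]
[452.9 324.9] [449 312   9  27 211] [ 0.4563 -0.2493  0.079 ]
t 16.88 p [ 0.4644 -0.2436  0.1481] X [-0.001  0.    -1.   ] Y [ 9.979e-01 -6.440e-02 -5.000e-04] f [ 0.9  0.3 -0.8] m [-0.04 -0.03 -0.02] w 0.0719 q [-0.55  0.3   1.66  0.    1.18 -0.49]
tool shift [ 0.1021 -0.0082  0.006 ] n 2.0 turn x -0.1 cur yaw -3.7
if turned first [ 0.1021 -0.0082  0.0059]
```

View pics/s10.png

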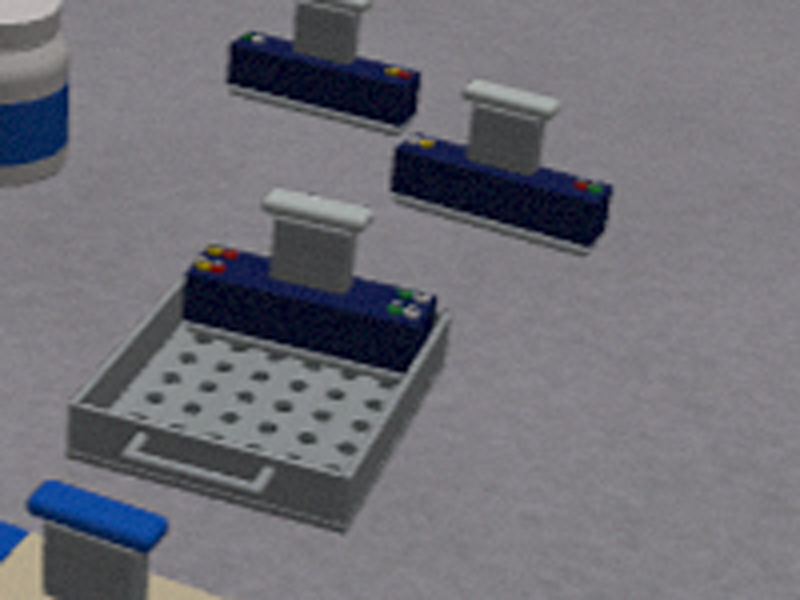

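View pics/t10.png

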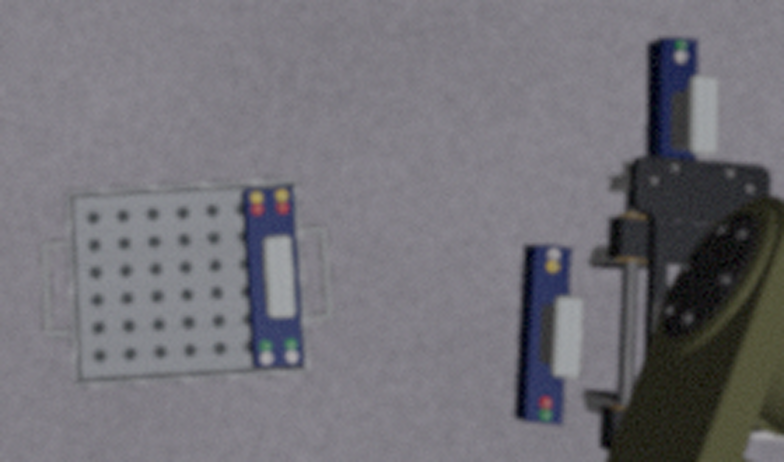

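Request:
step_arm(
  motion=[
    [[0, -0.008, 0.006, 0, 0, 0], [0, 0, 0, 0, 0, 0], [0.05, 0, 0, 0, 0, 0], [0.04, 0, 0, 0, 0, 0], [0, 0, 0, 0, 0, 0], [0, 0, 0, 0, 0, 0]],
  ],
)

```text
time_s: 17.62
ee_pos: [0.457, -0.2493, 0.0601]
eef_rot: [1.072, 1.569, -0.562]
force: [-0.6, -0.4, 0.5]
grip_width: 0.072
```

```bash
python3 go.py .4558 -.249 .044 -3.6
```

```text
t 17.62 p [ 0.457  -0.2493  0.0601] X [ 0.002 -0.001 -1.   ] Y [ 0.998  -0.0631  0.0016] f [-0.6 -0.4  0.5] m [-0.02 -0.1   0.03] w 0.072 q [-0.57  0.41  1.75  0.    0.99 -0.51]
tool shift [ 0.0161 -0.0012 -0.0003] n 1.0 turn x -0.02 cur yaw -3.62
if turned first [ 0.0161 -0.0012 -0.0003]
```

Request:
step_arm(
  motion=[
    [[0.016, -0.001, 0, 0, 0, 0], [0, 0, 0, 0, 0, 0]],
  ],
)

```text
time_s: 17.88
ee_pos: [0.4548, -0.2488, 0.0419]
eef_rot: [-2.087, 1.57, 2.562]
force: [0.3, -0.5, 0.6]
grip_width: 0.072
```

Request:
step_arm(
  motion=[
    [[0, 0, 0, 0, 0, 0], [0, 0, 0, 0, 0, 0], [0, 0, 0, 0, 0, 0], [0, 0, 0, 0, 0, 0]],
  ],
  fingers=0.03,
  squeeze=60,
)

```text
time_s: 18.38
ee_pos: [0.4555, -0.2492, 0.0428]
eef_rot: [1.07, 1.57, -0.565]
force: [1.1, 0.2, 3.5]
grip_width: 0.0513
```

Request:
step_arm(
  motion=[
    [[-0.02, 0, 0, 0, 0, 0], [-0.03, 0, 0, -7.8, 0, 0], [-0.05, 0, 0, 0, 0, 0], [0, 0, 0, 0, 0, 0], [0, 0, 0, 0, 0, 0]],
  ],
)

```text
time_s: 19.0
ee_pos: [0.4547, -0.2488, 0.1413]
eef_rot: [-2.205, 1.569, 2.58]
force: [0.1, 0.0, -2.2]
grip_width: 0.0512
```

```bash
python3 go.py .489 -.030 .144 4.2
```

```text
t 19.0 p [ 0.4547 -0.2488  0.1413] X [-0.001  0.001 -1.   ] Y [ 0.9974  0.0724 -0.0012] f [ 0.1  0.  -2.2] m [-0.05 -0.1  -0.  ] w 0.0512 q [-0.57  0.29  1.69 -0.    1.16 -0.64]
tool shift [-0.0025  0.05   -0.2157] n 4.0 turn x -0.05 cur yaw 4.15
if turned first [-0.0025  0.0502 -0.2157]
```

Request:
step_arm(
  motion=[
    [[0, 0.0125, -0.0542, 0, 0, 0], [0, 0.0125, -0.0542, 0, 0, 0], [0, 0.0125, -0.0542, 0, 0, 0], [0, 0.0125, -0.0542, 0, 0, 0], [0, 0, 0, 0, 0, 0], [0.04, 0, 0, 0, 0, 0], [0.02, 0, 0, 0, 0, 0], [0, 0, 0, 0, 0, 0], [0, 0, 0, 0, 0, 0]],
  ],
)

```text
time_s: 20.12
ee_pos: [0.4895, -0.0297, 0.0828]
eef_rot: [0.974, 1.571, -0.525]
force: [0.3, -1.3, -2.0]
grip_width: 0.0511
```

```bash
python3 go.py .489 -.0288 .055 4.2; python3 - <<'E'
from meas import *
s=cam("side");cv2.imwrite("pics/s11.png",cv2.resize(s["pixels"][160:310,290:490,::-1],None,fx=4,fy=4,interpolation=cv2.INTER_CUBIC))
E
```

```text
t 20.12 p [ 0.4895 -0.0297  0.0828] X [ 0. -0. -1.] Y [9.974e-01 7.190e-02 1.000e-04] f [ 0.3 -1.3 -2. ] m [ 0.   -0.08  0.04] w 0.0511 q [-0.14  0.31  1.81 -0.    1.01 -0.21]
tool shift [ 0.0278 -0.0004 -0.0009] n 1.0 turn x -0.08 cur yaw 4.12
if turned first [ 0.0278 -0.0004 -0.0009]
```

View pics/s11.png

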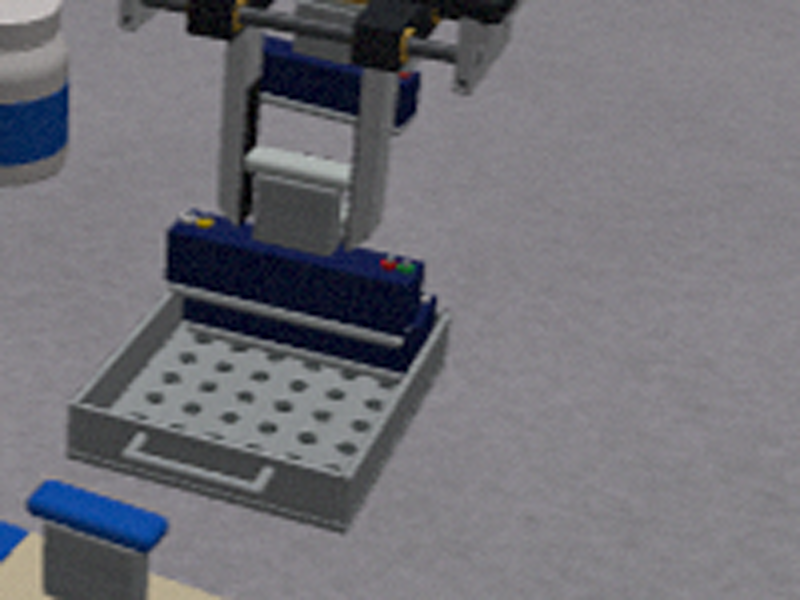

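Request:
step_arm(
  motion=[
    [[0.01, 0, -0.001, 0, 0, 0], [0.01, 0, 0, 0, 0, 0], [0.008, 0, 0, 0, 0, 0], [0.005, 0, 0, 0, 0, 0], [0, 0, 0, 0, 0, 0], [0, 0, 0, 0, 0, 0]],
  ],
)

```text
time_s: 20.92
ee_pos: [0.4895, -0.0282, 0.0497]
eef_rot: [1.387, 1.57, -0.112]
force: [0.7, 0.5, -2.2]
grip_width: 0.0511
```

```bash
python3 go.py .489 -.0288 .047 4.2
```

```text
t 20.93 p [ 0.4895 -0.0282  0.0497] X [ 0. -0. -1.] Y [9.974e-01 7.250e-02 4.000e-04] f [ 0.7  0.5 -2.2] m [-0.05 -0.04 -0.03] w 0.0511 q [-0.13  0.37  1.84  0.    0.94 -0.2 ]
tool shift [ 0.0027 -0.0005  0.0005] n 1.0 turn x -0.04 cur yaw 4.16
if turned first [ 0.0027 -0.0005  0.0005]
```

Push −y to close up against the wide module and wall.

Request:
step_arm(
  motion=[
    [[0, 0, 0.002, 0, 0, 0], [0, 0, 0.001, 0, 0, 0], [0, 0, 0.001, 0, 0, 0], [0, 0, 0, 0, 0, 0], [0, 0, 0, 0, 0, 0]],
  ],
)

```text
time_s: 21.55
ee_pos: [0.4897, -0.0322, 0.0495]
eef_rot: [1.68, 1.571, 0.181]
force: [0.8, 1.8, -1.3]
grip_width: 0.0509
```

Request:
step_arm(
  motion=[
    [[0, 0, 0.001, 0, 0, 0], [0, 0, 0.001, 0, 0, 0], [0, 0, 0.001, 0, 0, 0], [0, 0, 0, 0, 0, 0], [0, 0, 0, 0, 0, 0]],
  ],
)

```text
time_s: 22.18
ee_pos: [0.4897, -0.0344, 0.0496]
eef_rot: [-2.984, 1.57, 1.801]
force: [-2.1, 9.6, 3.2]
grip_width: 0.0512
```

```bash
python3 go.py .489 -.0288 .047 4.2
```

```text
t 22.18 p [ 0.4897 -0.0344  0.0496] X [-0.     0.001 -1.   ] Y [ 9.973e-01  7.280e-02 -2.000e-04] f [-2.1  9.6  3.2] m [1.91 0.17 0.28] w 0.0512 q [-0.15  0.37  1.83  0.    0.94 -0.22]
tool shift [ 0.0026 -0.0003 -0.0057] n 1.0 turn x -0.02 cur yaw 4.18
if turned first [ 0.0026 -0.0003 -0.0057]
```

Request:
step_arm(
  motion=[
    [[0, 0, -0.0007, 0, 0, 0], [0.003, 0, 0, 0, 0, 0], [0, 0, 0, 0, 0, 0]],
  ],
)

```text
time_s: 22.55
ee_pos: [0.4899, -0.0339, 0.047]
eef_rot: [2.595, 1.57, 1.098]
force: [-1.9, 7.7, 8.0]
grip_width: 0.0512
```

```bash
python3 go.py .489 -.0288 .047 4.2
```

```text
t 22.55 p [ 0.4899 -0.0339  0.047 ] X [ 0.     0.001 -1.   ] Y [9.973e-01 7.300e-02 4.000e-04] f [-1.9  7.7  8. ] m [1.58 0.34 0.31] w 0.0512 q [-0.14  0.37  1.84  0.    0.93 -0.22]
tool shift [-0.     -0.0005 -0.0052] n 1.0 turn x -0.02 cur yaw 4.18
if turned first [-0.     -0.0005 -0.0052]
```

Request:
step_arm(
  motion=[
    [[0, 0, 0, 0, 0, 0], [0, 0, 0, 0, 0, 0], [-0.02, 0, 0, 0, 0, 0], [-0.05, 0, 0, 0, 0, 0], [-0.03, 0, 0.02, 6.5, 0, 0], [0, 0.015, 0.05, 0, 0, 0], [0, 0.02, 0.055, 0, 0, 0], [0, 0.02, 0.055, 0, 0, 0], [0, 0.02, 0.055, 0, 0, 0], [0, 0.02, 0.05, 0, 0, 0], [0, 0, 0, 0, 0, 0]],
  ],
  fingers=0.072,
)

```text
time_s: 23.92
ee_pos: [0.5749, -0.3262, 0.145]
eef_rot: [-1.674, 1.57, 2.994]
force: [-0.2, 0.6, -0.6]
grip_width: 0.0721
```

```bash
python3 - <<'E'
from meas import *
s=cam("side");cv2.imwrite("pics/s12.png",cv2.resize(s["pixels"][160:310,290:490,::-1],None,fx=4,fy=4,interpolation=cv2.INTER_CUBIC))
c=cam("top");cv2.imwrite("pics/t12.png",cv2.resize(c["pixels"][205:370,250:530,::-1],None,fx=2.8,fy=2.8,interpolation=cv2.INTER_CUBIC))
for b in blobs(heads(c),20,(300,200,540,370)):print(b[0].round(1),b[1],plane(c,b[0],.079)[0].round(4))
E
python3 go.py .603 -.3428 .043 -2.3
```

```text
[501.6 246.2] [498 233   8  26 183] [ 0.6021 -0.3433  0.079 ]
[332.7 304.6] [329 291   9  28 200] [ 0.4892 -0.0304  0.079 ]
[350.  303.6] [346 290   9  28 205] [ 0.4916 -0.0617  0.079 ]
t 24.02 p [ 0.5749 -0.3232  0.1457] X [-0.001  0.001 -1.   ] Y [ 0.9991 -0.0416 -0.001 ] f [-0.3  0.1  0.3] m [-0.02 -0.1   0.01] w 0.0723 q [-0.57  0.59  1.24 -0.    1.31 -0.53]
tool shift [0.1027 0.029  0.0185] n 2.0 turn x -0.08 cur yaw -2.38
if turned first [0.1027 0.029  0.0185]
```

View pics/s12.png

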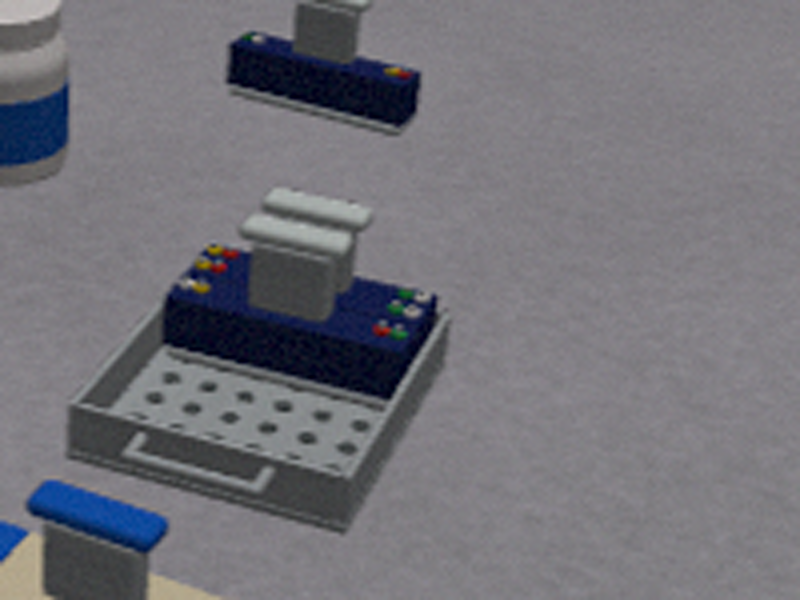

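View pics/t12.png

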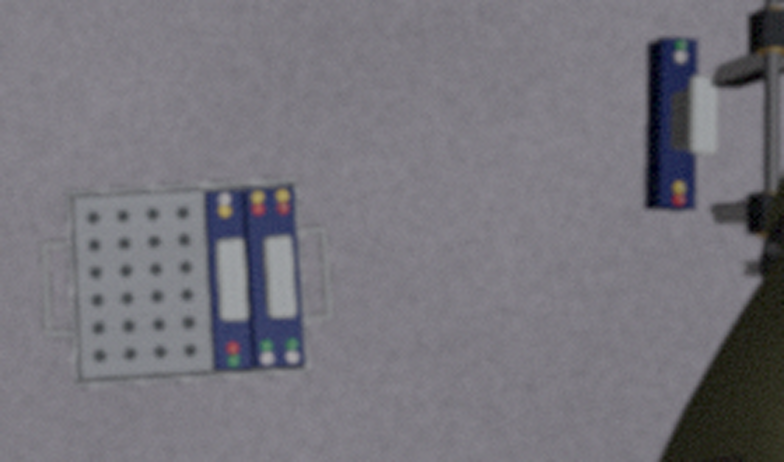

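Request:
step_arm(
  motion=[
    [[0, 0.029, 0.0185, 0, 0, 0], [0, 0, 0, 0, 0, 0], [0.05, 0, 0, 0, 0, 0], [0.04, 0, 0, 0, 0, 0], [0, 0, 0, 0, 0, 0], [0, 0, 0, 0, 0, 0]],
  ],
)

```text
time_s: 24.78
ee_pos: [0.6042, -0.3427, 0.0589]
eef_rot: [1.041, 1.568, -0.57]
force: [0.9, 0.3, 0.4]
grip_width: 0.072
```

```bash
python3 go.py .603 -.3428 .044 -2.3
```

```text
t 24.77 p [ 0.6042 -0.3427  0.0589] X [ 0.002 -0.001 -1.   ] Y [ 0.9992 -0.0403  0.0022] f [0.9 0.3 0.4] m [-0.05 -0.02  0.  ] w 0.072 q [-0.57  0.76  1.19 -0.    1.2  -0.53]
tool shift [ 0.0149 -0.0012  0.0002] n 1.0 turn x -0.01 cur yaw -2.31
if turned first [ 0.0149 -0.0012  0.0002]
```

Request:
step_arm(
  motion=[
    [[0.014, -0.001, 0, 0, 0, 0], [0, 0, 0, 0, 0, 0]],
  ],
)

```text
time_s: 25.02
ee_pos: [0.6021, -0.3425, 0.0419]
eef_rot: [-2.09, 1.57, 2.582]
force: [-0.3, -0.3, -0.5]
grip_width: 0.072
```

Request:
step_arm(
  motion=[
    [[0, 0, 0, 0, 0, 0], [0, 0, 0, 0, 0, 0], [0, 0, 0, 0, 0, 0], [0, 0, 0, 0, 0, 0]],
  ],
  fingers=0.03,
  squeeze=60,
)

```text
time_s: 25.52
ee_pos: [0.6027, -0.3428, 0.0428]
eef_rot: [1.026, 1.57, -0.585]
force: [0.8, -0.4, 2.7]
grip_width: 0.0516
```

Request:
step_arm(
  motion=[
    [[-0.02, 0, 0, 0, 0, 0], [-0.03, 0, 0, -6.5, 0, 0], [-0.05, 0, 0, 0, 0, 0], [0, 0, 0, 0, 0, 0], [0, 0, 0, 0, 0, 0]],
  ],
)

```text
time_s: 26.15
ee_pos: [0.6022, -0.3425, 0.1422]
eef_rot: [-2.194, 1.57, 2.591]
force: [0.1, 0.1, -3.6]
grip_width: 0.0513
```

```bash
python3 go.py .4872 -.0019 .144 4.2
```

```text
t 26.15 p [ 0.6022 -0.3425  0.1422] X [-0.001  0.    -1.   ] Y [ 9.974e-01  7.250e-02 -7.000e-04] f [ 0.1  0.1 -3.6] m [-0.08 -0.05 -0.01] w 0.0513 q [-0.57  0.67  1.12 -0.    1.35 -0.64]
tool shift [-0.0016 -0.09   -0.348 ] n 6.0 turn x -0.04 cur yaw 4.16
if turned first [-0.0016 -0.0897 -0.3481]
```

Request:
step_arm(
  motion=[
    [[0, -0.0128, -0.0495, 0, 0, 0], [0, -0.0128, -0.0495, 0, 0, 0], [0, -0.0128, -0.0495, 0, 0, 0], [0, -0.0128, -0.0495, 0, 0, 0], [0, -0.0128, -0.0495, 0, 0, 0], [0, -0.0128, -0.0495, 0, 0, 0], [0, -0.0128, -0.0495, 0, 0, 0], [0, 0, 0, 0, 0, 0], [0.04, 0, 0, 0, 0, 0], [0.02, 0, 0, 0, 0, 0], [0, 0, 0, 0, 0, 0], [0, 0, 0, 0, 0, 0]],
  ],
)

```text
time_s: 27.65
ee_pos: [0.4884, -0.004, 0.083]
eef_rot: [1.223, 1.57, -0.275]
force: [-0.2, -0.6, -2.4]
grip_width: 0.0512
```

```bash
python3 go.py .4872 -.0029 .05 4.2; python3 - <<'E'
from meas import *
s=cam("side");cv2.imwrite("pics/s13.png",cv2.resize(s["pixels"][160:310,290:490,::-1],None,fx=4,fy=4,interpolation=cv2.INTER_CUBIC))
E
```

```text
t 27.65 p [ 0.4884 -0.004   0.083 ] X [ 0. -0. -1.] Y [9.974e-01 7.210e-02 3.000e-04] f [-0.2 -0.6 -2.4] m [-0.04 -0.08  0.03] w 0.0512 q [-0.08  0.31  1.82 -0.    1.01 -0.16]
tool shift [ 0.033  -0.0011 -0.0012] n 1.0 turn x -0.07 cur yaw 4.13
if turned first [ 0.033  -0.0011 -0.0012]
```

View pics/s13.png

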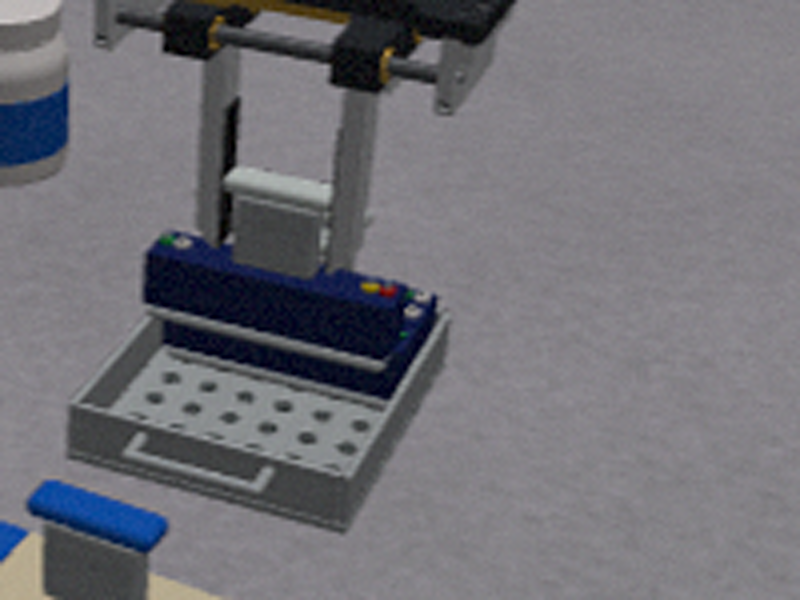

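Request:
step_arm(
  motion=[
    [[0.01, -0.001, -0.001, 0, 0, 0], [0.01, 0, 0, 0, 0, 0], [0.008, 0, 0, 0, 0, 0], [0.005, 0, 0, 0, 0, 0], [0, 0, 0, 0, 0, 0], [0, 0, 0, 0, 0, 0]],
  ],
)

```text
time_s: 28.45
ee_pos: [0.4871, -0.0027, 0.0497]
eef_rot: [1.386, 1.57, -0.113]
force: [-0.0, -0.5, -2.6]
grip_width: 0.0508
```

Request:
step_arm(
  motion=[
    [[0, 0, 0.002, 0, 0, 0], [0, 0, 0.002, 0, 0, 0], [0, 0, 0.001, 0, 0, 0], [0, 0, 0, 0, 0, 0], [0, 0, 0, 0, 0, 0]],
  ],
)

```text
time_s: 29.08
ee_pos: [0.4874, -0.0073, 0.0497]
eef_rot: [2.809, 1.57, 1.311]
force: [-1.1, 6.1, 0.3]
grip_width: 0.0516
```

```bash
python3 go.py .4872 -.0029 .047 4.2
```

```text
t 29.07 p [ 0.4874 -0.0073  0.0497] X [ 0.     0.001 -1.   ] Y [9.974e-01 7.250e-02 3.000e-04] f [-1.1  6.1  0.3] m [1.23 0.06 0.13] w 0.0516 q [-0.09  0.36  1.84  0.    0.94 -0.16]
tool shift [ 0.0027  0.0001 -0.0044] n 1.0 turn x -0.04 cur yaw 4.16
if turned first [ 0.0027  0.0001 -0.0044]
```

Request:
step_arm(
  motion=[
    [[0, 0, 0.001, 0, 0, 0], [0, 0, 0.001, 0, 0, 0], [0.0015, 0, 0, 0, 0, 0], [0, 0, -0.0005, 0, 0, 0], [0.0015, 0, 0, 0, 0, 0], [0, 0, 0, 0, 0, 0]],
  ],
)

```text
time_s: 29.82
ee_pos: [0.4876, -0.0084, 0.047]
eef_rot: [2.701, 1.569, 1.202]
force: [-2.3, 10.5, 4.0]
grip_width: 0.0515
```

```bash
python3 go.py .4872 -.0029 .047 4.2
```

```text
t 29.82 p [ 0.4876 -0.0084  0.047 ] X [ 0.001  0.002 -1.   ] Y [9.974e-01 7.210e-02 7.000e-04] f [-2.3 10.5  4. ] m [ 1.91  0.27 -0.16] w 0.0515 q [-0.09  0.37  1.85  0.    0.93 -0.17]
tool shift [-0.     -0.     -0.0055] n 1.0 turn x -0.06 cur yaw 4.14
if turned first [-0.     -0.     -0.0055]
```

Request:
step_arm(
  motion=[
    [[0, 0, 0, 0, 0, 0], [0, 0, 0, 0, 0, 0], [-0.02, 0, 0, 0, 0, 0], [-0.05, 0, 0, 0, 0, 0], [-0.04, 0, -0.02, 4.6, 0, 0], [0, 0.02, -0.05, 0, 0, 0], [0, 0.03, -0.05, 0, 0, 0], [0, 0.03, -0.05, 0, 0, 0], [0, 0.03, -0.05, 0, 0, 0], [0, 0, 0, 0, 0, 0], [0, 0, 0, 0, 0, 0]],
  ],
  fingers=0.085,
)

```text
time_s: 31.2
ee_pos: [0.5973, 0.2093, 0.1561]
eef_rot: [-0.872, 1.57, -2.45]
force: [0.1, 0.3, 0.7]
grip_width: 0.0849
```

```bash
python3 - <<'E'
from meas import *
s=cam("side");cv2.imwrite("pics/s14.png",cv2.resize(s["pixels"][160:310,290:490,::-1],None,fx=4,fy=4,interpolation=cv2.INTER_CUBIC))
c=cam("top","top14");cv2.imwrite("pics/t14.png",cv2.resize(c["pixels"][245:365,250:390,::-1],None,fx=4.5,fy=4.5,interpolation=cv2.INTER_CUBIC))
for b in blobs(heads(c),20,(300,200,540,370)):print(b[0].round(1),b[1],plane(c,b[0],.084)[0].round(4))
E
python3 go.py .6015 .223 .05 -.5
```

```text
[303.1 283.1] [300 275   9  21  73] [0.5268 0.024  0.084 ]
[333.3 304.4] [329 291  10  28 235] [ 0.4896 -0.0312  0.084 ]
[350.1 303.6] [345 290  11  28 235] [ 0.4915 -0.0614  0.084 ]
[318.1 305.5] [313 292  11  28 243] [ 0.4873 -0.0039  0.084 ]
[303.  303.5] [300 298  10  10  31] [0.4903 0.0233 0.084 ]
[303.2 314.3] [300 308  10  13  47] [0.4712 0.0225 0.084 ]
t 31.3 p [0.5973 0.2088 0.1568] X [ 0. -0. -1.] Y [ 1.0e+00 -8.8e-03  2.0e-04] f [ 0.5  0.4 -0.8] m [-0.04 -0.05  0.02] w 0.0848 q [ 0.28  0.52  1.32 -0.    1.3   0.29]
tool shift [ 0.1068  0.004  -0.0142] n 2.0 turn x -0.0 cur yaw -0.5
if turned first [ 0.1068  0.004  -0.0142]
```

View pics/s14.png

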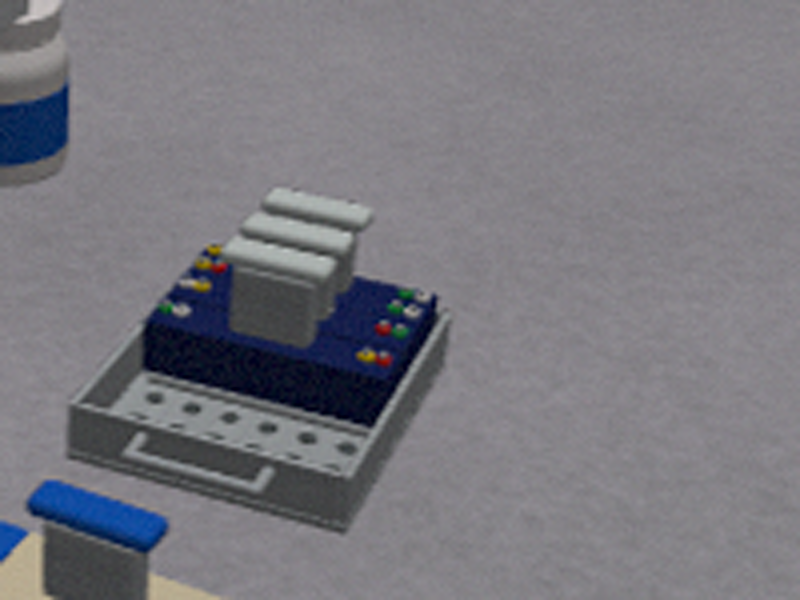

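View pics/t14.png

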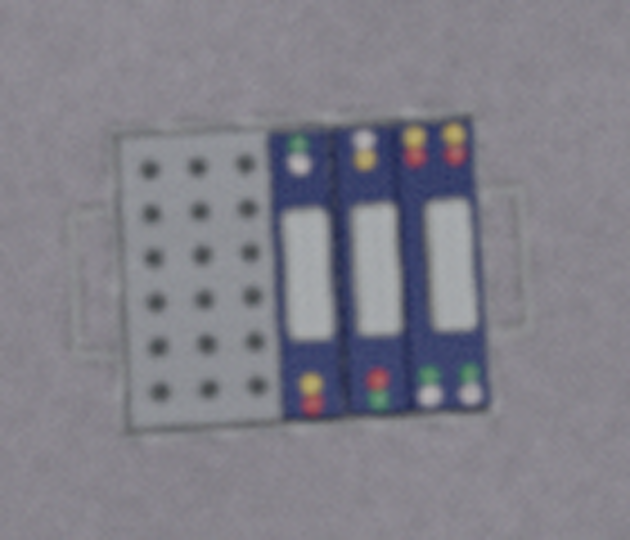

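View pics/top14.png

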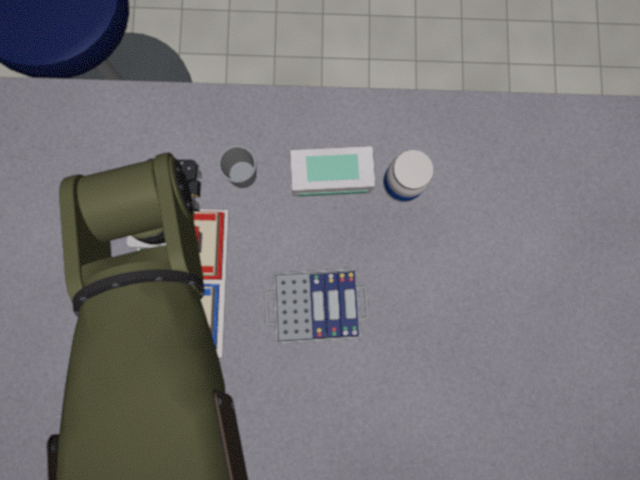

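Request:
step_arm(
  motion=[
    [[0, 0.003, -0.0142, 0, 0, 0], [0, 0, 0, 0, 0, 0], [0.05, 0, 0, 0, 0, 0], [0.04, 0, 0, 0, 0, 0], [0, 0, 0, 0, 0, 0], [0, 0, 0, 0, 0, 0]],
  ],
)

```text
time_s: 32.05
ee_pos: [0.6015, 0.2243, 0.0684]
eef_rot: [1.868, 1.568, 0.289]
force: [0.3, -0.6, 1.0]
grip_width: 0.0853
```

```bash
python3 go.py .6015 .223 .053 -.5
```

```text
t 32.05 p [0.6015 0.2243 0.0684] X [ 0.002  0.001 -1.   ] Y [ 1.     -0.0077  0.0022] f [ 0.3 -0.6  1. ] m [-0.06 -0.06  0.01] w 0.0853 q [ 0.3   0.63  1.37 -0.    1.14  0.31]
tool shift [0.0154 0.     0.0013] n 1.0 turn x 0.06 cur yaw -0.44
if turned first [0.0154 0.     0.0013]
```

Request:
step_arm(
  motion=[
    [[0.015, 0, 0.001, 0, 0, 0], [0, 0, 0, 0, 0, 0]],
  ],
)

```text
time_s: 32.3
ee_pos: [0.6003, 0.2229, 0.0508]
eef_rot: [-1.273, 1.57, -2.852]
force: [-0.1, 0.5, 0.1]
grip_width: 0.0846
```

Request:
step_arm(
  motion=[
    [[0, 0, 0, 0, 0, 0], [0, 0, 0, 0, 0, 0], [0, 0, 0, 0, 0, 0], [0, 0, 0, 0, 0, 0]],
  ],
  fingers=0.03,
  squeeze=60,
)

```text
time_s: 32.8
ee_pos: [0.6007, 0.2231, 0.0516]
eef_rot: [1.83, 1.57, 0.251]
force: [0.5, 0.1, 0.1]
grip_width: 0.0511
```

Request:
step_arm(
  motion=[
    [[-0.02, 0, 0, 0, 0, 0], [-0.03, 0, 0, 0, 0, 0], [-0.05, 0, 0, -4.6, 0, 0], [0, 0, 0, 0, 0, 0], [0, 0, 0, 0, 0, 0]],
  ],
)

```text
time_s: 33.42
ee_pos: [0.6003, 0.223, 0.1514]
eef_rot: [-1.339, 1.57, -2.837]
force: [-0.4, 0.8, -3.8]
grip_width: 0.0513
```

```bash
python3 go.py .4840 .0405 .15 4.2
```

```text
t 33.42 p [0.6003 0.223  0.1514] X [-0.001 -0.    -1.   ] Y [ 9.974e-01  7.190e-02 -5.000e-04] f [-0.4  0.8 -3.8] m [-0.05 -0.09  0.  ] w 0.0513 q [ 0.3   0.55  1.3  -0.    1.29  0.23]
tool shift [ 0.0014 -0.1291  0.1737] n 3.0 turn x -0.08 cur yaw 4.12
if turned first [ 0.0014 -0.1293  0.1735]
```

```bash
python3 - <<'E'
from h import *
c=cam("top")
g=lambda x,y:(250+x/4.5,245+y/4.5)
A=plane(c,[g(120,132),g(129,430),g(473,117),g(488,408)],.03);B=plane(c,[g(271,132),g(285,417)],.04)
T=np.array([.4872,-.0039]);u=np.array([-.0732,.9973])
print(((A[:,:2]-T)@u).round(4),((B[:,:2]-T)@u).round(4))
E
```

```text
[ 0.0749  0.0767 -0.0765 -0.0748] [0.0106 0.0112]
```

Request:
step_arm(
  motion=[
    [[0, -0.0323, 0.0438, 0, 0, 0], [0, -0.0323, 0.0438, 0, 0, 0], [0, -0.0323, 0.0438, 0, 0, 0], [0, -0.0323, 0.0438, 0, 0, 0], [0, 0, 0, 0, 0, 0], [0.04, 0, 0, 0, 0, 0], [0.025, 0, 0, 0, 0, 0], [0, 0, 0, 0, 0, 0], [0, 0, 0, 0, 0, 0]],
  ],
)

```text
time_s: 34.6
ee_pos: [0.485, 0.0393, 0.0871]
eef_rot: [1.582, 1.57, 0.084]
force: [-1.0, 0.0, -2.5]
grip_width: 0.051
```

```bash
python3 go.py .4841 .0388 .0455 4.2; python3 - <<'E'
from meas import *
s=cam("side");cv2.imwrite("pics/s15.png",cv2.resize(s["pixels"][160:310,290:490,::-1],None,fx=4,fy=4,interpolation=cv2.INTER_CUBIC))
E
```

```text
t 34.6 p [0.485  0.0393 0.0871] X [ 0.001  0.    -1.   ] Y [9.973e-01 7.280e-02 5.000e-04] f [-1.   0.  -2.5] m [-0.05 -0.09  0.02] w 0.051 q [ 0.01  0.3   1.82  0.    1.02 -0.07]
tool shift [ 0.0416 -0.0009  0.0004] n 1.0 turn x -0.03 cur yaw 4.17
if turned first [ 0.0416 -0.0009  0.0004]
```

View pics/s15.png

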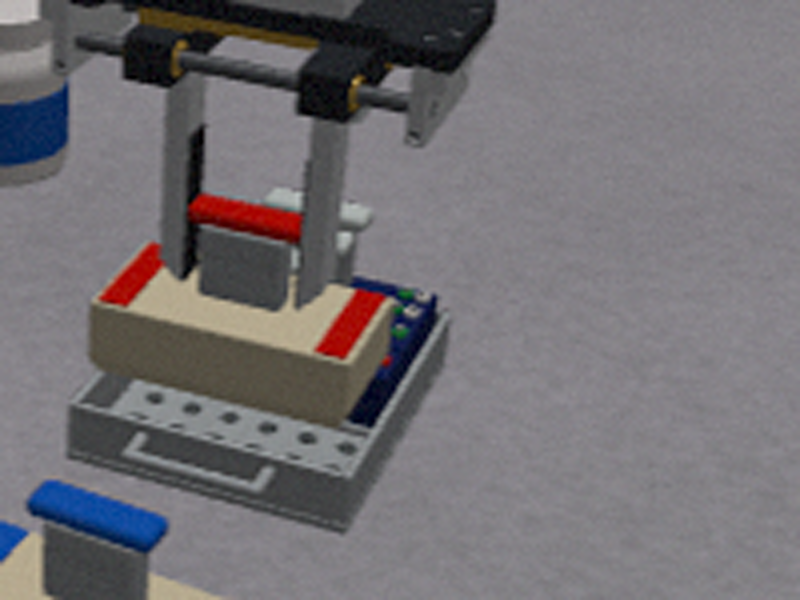

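Request:
step_arm(
  motion=[
    [[0.004, -0.0008, 0.0004, 0, 0, 0], [0.004, 0, 0, 0, 0, 0], [0.004, 0, 0, 0, 0, 0], [0, 0, 0, 0, 0, 0], [0, 0, 0, 0, 0, 0]],
  ],
)

```text
time_s: 35.28
ee_pos: [0.4837, 0.0385, 0.0745]
eef_rot: [-2.972, 1.571, 1.813]
force: [0.0, 1.6, -0.0]
grip_width: 0.0511
```

Request:
step_arm(
  motion=[
    [[0.002, 0, 0, 0, 0, 0], [0.002, 0, 0, 0, 0, 0], [0.002, 0, 0, 0, 0, 0], [0, 0, 0, 0, 0, 0], [0, 0, 0, 0, 0, 0]],
  ],
)

```text
time_s: 35.9
ee_pos: [0.4836, 0.0385, 0.0683]
eef_rot: [-1.413, 1.57, -2.911]
force: [-0.2, 1.5, -3.0]
grip_width: 0.0512
```

```bash
python3 go.py .4841 .0388 .0455 4.2
```

```text
t 35.9 p [0.4836 0.0385 0.0683] X [-0. -0. -1.] Y [ 9.974e-01  7.250e-02 -4.000e-04] f [-0.2  1.5 -3. ] m [ 0.19 -0.02 -0.01] w 0.0512 q [ 0.    0.33  1.84 -0.    0.98 -0.07]
tool shift [ 0.0228  0.0006 -0.0003] n 1.0 turn x -0.04 cur yaw 4.16
if turned first [ 0.0228  0.0006 -0.0003]
```

Request:
step_arm(
  motion=[
    [[0.003, 0, -0.0007, 0, 0, 0], [0.003, 0, 0, 0, 0, 0], [0.002, 0, 0, 0, 0, 0], [0, 0, 0, 0, 0, 0], [0, 0, 0, 0, 0, 0]],
  ],
)

```text
time_s: 36.52
ee_pos: [0.4836, 0.0391, 0.0604]
eef_rot: [-1.072, 1.571, -2.57]
force: [0.6, 0.3, -3.0]
grip_width: 0.0511
```

```bash
python3 go.py .4841 .0388 .0455 4.2
```

```text
t 36.52 p [0.4836 0.0391 0.0604] X [-0. -0. -1.] Y [ 9.974e-01  7.250e-02 -1.000e-04] f [ 0.6  0.3 -3. ] m [ 0.11 -0.03 -0.03] w 0.0511 q [ 0.01  0.34  1.84 -0.    0.96 -0.07]
tool shift [0.0149 0.0005 0.0004] n 1.0 turn x -0.04 cur yaw 4.16
if turned first [0.0149 0.0005 0.0004]
```

Underside ≈ 19 mm, past the rim. Continue.

Request:
step_arm(
  motion=[
    [[0.004, 0, 0, 0, 0, 0], [0.004, 0, 0, 0, 0, 0], [0.003, 0, 0, 0, 0, 0], [0, 0, 0, 0, 0, 0], [0, 0, 0, 0, 0, 0]],
  ],
)

```text
time_s: 37.15
ee_pos: [0.4835, 0.0392, 0.0494]
eef_rot: [-1.432, 1.571, -2.93]
force: [-0.2, 0.7, -2.8]
grip_width: 0.0513
```

Request:
step_arm(
  motion=[
    [[0.002, 0, 0, 0, 0, 0], [0.0015, 0, 0, 0, 0, 0], [0, 0, 0, 0, 0, 0], [0, 0, 0, 0, 0, 0]],
  ],
)

```text
time_s: 37.65
ee_pos: [0.4836, 0.0392, 0.0459]
eef_rot: [-0.2, 1.571, -1.698]
force: [-0.0, 1.8, -2.5]
grip_width: 0.0508
```

```bash
python3 go.py .4841 .0388 .0455 4.2; python3 - <<'E'
from meas import *
s=cam("side");cv2.imwrite("pics/s16.png",cv2.resize(s["pixels"][160:310,290:490,::-1],None,fx=4,fy=4,interpolation=cv2.INTER_CUBIC))
E
```

```text
t 37.65 p [0.4836 0.0392 0.0459] X [-0. -0. -1.] Y [ 0.9974  0.0726 -0.    ] f [-0.   1.8 -2.5] m [ 0.24 -0.23  0.05] w 0.0508 q [ 0.01  0.36  1.85 -0.    0.93 -0.07]
tool shift [0.0004 0.0004 0.0004] n 1.0 turn x -0.04 cur yaw 4.16
if turned first [0.0004 0.0004 0.0004]
```

View pics/s16.png

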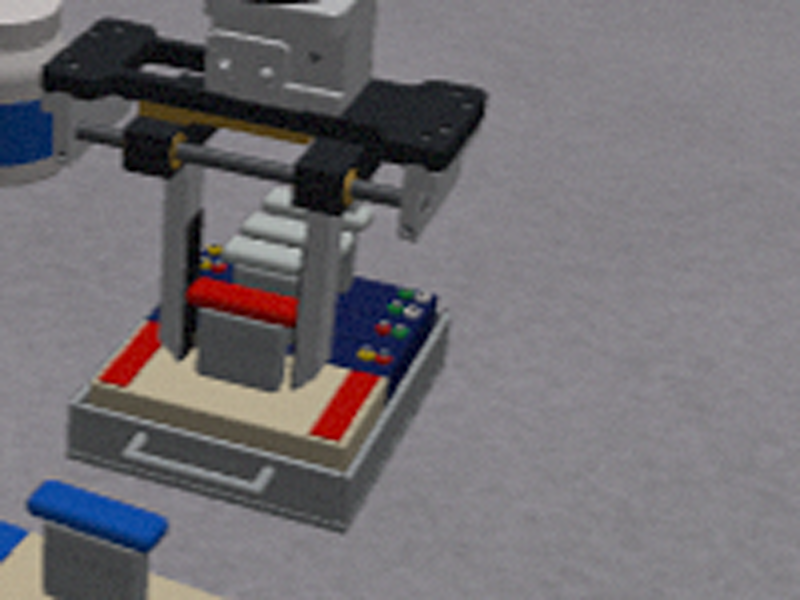

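Request:
step_arm(
  motion=[
    [[0.0007, 0, 0, 0, 0, 0], [0, 0, 0, 0, 0, 0]],
  ],
)

```text
time_s: 37.95
ee_pos: [0.4837, 0.0394, 0.0457]
eef_rot: [2.562, 1.57, 1.064]
force: [-3.9, 3.9, 6.4]
grip_width: 0.0508
```

Request:
step_arm(
  motion=[
    [[0, 0, 0, 0, 0, 0], [0, 0, 0, 0, 0, 0], [0, 0, 0, 0, 0, 0], [-0.02, 0, 0, 0, 0, 0], [-0.04, 0, 0, 0, 0, 0], [-0.05, 0, 0, 0, 0, 0], [0, -0.005, 0.06, 0, 0, 0], [0, -0.005, 0.06, 0, 0, 0], [0, -0.005, 0.06, 0, 0, 0], [0, -0.005, 0.06, 0, 0, 0], [0, 0, 0.06, 0, 0, 0], [0, 0, 0, 0, 0, 0]],
  ],
  fingers=0.08,
)

```text
time_s: 39.45
ee_pos: [0.4848, -0.2647, 0.1547]
eef_rot: [-1.366, 1.57, -2.868]
force: [-0.7, 0.4, -0.1]
grip_width: 0.08
```

```bash
python3 - <<'E'
from meas import *
s=cam("side","side17")
c=cam("top","top17");cv2.imwrite("pics/t17.png",cv2.resize(c["pixels"][205:370,120:380,::-1],None,fx=3,fy=3,interpolation=cv2.INTER_CUBIC))
m=masks(c)
for k in("red","yellow","green","blue"):
    for b in blobs(m[k],25,(120,200,380,370)): print(k,b[0].round(1),b[1])
for b in blobs(heads(c),100,(300,270,540,370)):print(b[0].round(1),b[1],plane(c,b[0],.084)[0].round(4))
st()
E
```

```text
red [202.4 245.3] [ 182  212   42   67 2545]
red [292.3 280.4] [278 277  30   7 150]
red [293. 307.] [289 294   9  27 204]
red [295.4 333.9] [281 331  30   7 155]
yellow [164.1 316.2] [143 284  27  69 278]
yellow [151.  290.5] [143 288  17   6 102]
yellow [142.1 318.5] [137 305  11  28 261]
yellow [147.5 345.5] [139 343  18   6 106]
green [165.7 248.6] [146 212  25  66 239]
green [153.9 215.7] [149 214  11   5  47]
green [145.4 239.3] [141 227  10  26 210]
green [150.8 268.4] [145 266  12   5  47]
blue [215.  318.9] [211 285   7  68 174]
blue [196.6 291.6] [184 289  26   6 114]
blue [190.  319.2] [186 306   9  27 224]
blue [193.5 346. ] [181 344  26   5 130]
[305.2 307.2] [300 280  13  55 521] [0.4838 0.0192 0.084 ]
[333.4 304.7] [329 291   9  28 206] [ 0.4892 -0.0314  0.084 ]
[350.1 303.5] [346 290   9  28 209] [ 0.4917 -0.0614  0.084 ]
[319.1 307. ] [315 294   9  27 209] [ 0.4846 -0.0057  0.084 ]
t 39.55 p [ 0.4852 -0.2615  0.1549] X [-0.001  0.    -1.   ] Y [ 9.974e-01  7.150e-02 -6.000e-04] f [-0.6  1.  -0.1] m [-0.04 -0.06 -0.05] w 0.0796 q [-0.56  0.35  1.58  0.    1.22 -0.63]
```

View pics/side17.png

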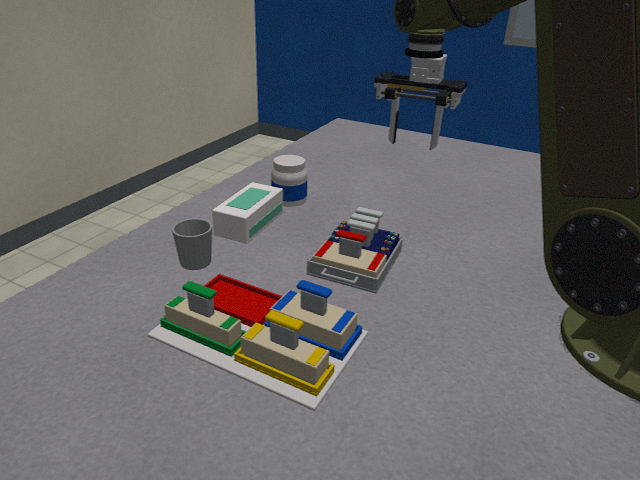

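View pics/t17.png

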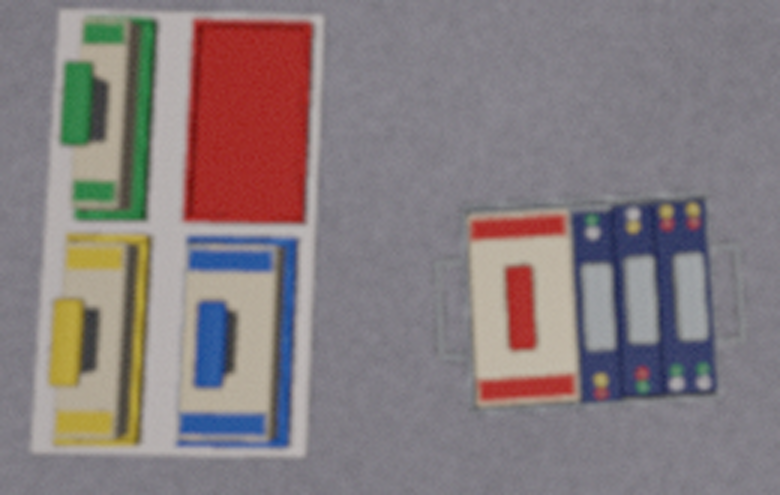

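```bash
python3 - <<'E'
from h import *
c=cam("top");s=cam("side");mc,ms=masks(c),masks(s)
def tri(a,b):
    A=[]
    for cm,uv in((c,a),(s,b)):
        K=np.array([[cm["fx"],0,-cm["cx"]],[0,-cm["fy"],-cm["cy"]],[0,0,-1.]])@cm["extrinsics"][:3]
        A+= [uv[0]*K[2]-K[0],uv[1]*K[2]-K[1]]
    v=np.linalg.svd(np.array(A))[2][-1];return (v[:3]/v[3]).round(4)
for k in("red","yellow","green","blue"):
    print(k)
    for b in blobs(ms[k],20,(140,200,420,400)): print('  side',b[0].round(1),b[1])
t={"red":(293,307),"yellow":(142.1,318.5),"green":(145.4,239.3),"blue":(190,319.2)}
sd={"red":(350,237),"yellow":(284.5,321),"green":(199.5,290.5),"blue":(313.5,290)}
for k in t: print(k,tri(t[k],sd[k]))
# red strips in tray
P=plane(c,[(292.3,280.4),(295.4,333.9)],.04);m=P.mean(0)[:2]-[.4872,-.0039];d=P[0]-P[1]
print('red local',(m@[.9973,.0732]).round(4),(m@[-.0732,.9973]).round(4),'sep',np.linalg.norm(d).round(4),'yaw',np.degrees(np.arctan(d[1]/d[0])).round(2))
P=plane(c,[(151,290.5),(147.5,345.5)],.046);d=P[0]-P[1];print('yellow',P.mean(0).round(4),np.linalg.norm(d).round(4),np.degrees(np.arctan(d[1]/d[0])).round(2))
E
```

```text
red
  side [351.4 234.7] [337 230  29  11 164]
  side [323.6 248.5] [315 241  18  16 123]
  side [375.7 261.2] [368 253  17  18 136]
  side [241.3 299.3] [ 204  274   78   49 1754]
yellow
  side [284.2 319.7] [265 310  39  20 381]
  side [253.7 330.8] [244 323  21  17 167]
  side [294.5 372.6] [234 347 100  48 546]
  side [315.7 355.7] [306 347  21  19 191]
  side [264.4 371.4] [258 369  15   6  22]
  side [297.9 385.8] [288 382  22   9  35]
green
  side [199.5 289.3] [183 281  33  18 291]
  side [175.6 301.1] [167 296  18  11  86]
  side [207.5 338.1] [161 316  80  39 318]
  side [228.7 322.3] [221 317  17  12 104]
blue
  side [314.2 287.3] [297 280  35  16 247]
  side [284.6 299.9] [273 291  24  19 174]
  side [343.  320.9] [332 310  23  22 197]
  side [337.5 340.9] [299 325  63  28 214]
red [0.4835 0.0411 0.0768]
yellow [0.4584 0.3064 0.0842]
green [0.6    0.3095 0.0846]
blue [0.4589 0.2229 0.0831]
red local -0.0004 0.0448 sep 0.1003 yaw 4.71
yellow [0.4593 0.3071 0.046 ] 0.1006 -0.12
```

Request:
step_arm(
  motion=[
    [[0, 0, 0, 0, 0, 0], [0, 0, 0, 0, 0, 0], [0, 0, 0, 0, 0, 0], [0, 0, 0, 0, 0, 0]],
  ],
)

```text
time_s: 40.15
ee_pos: [0.4855, -0.2614, 0.1553]
eef_rot: [0.883, 1.571, -0.615]
force: [-1.0, 0.7, -0.6]
grip_width: 0.0799
```

```bash
python3 -c "
from station import ticket
print(ticket.hand_in())"
```

```text
the job is handed in; nothing more can be done
None
```

The job is handed in at about 40 s of the 210 s allowed; the system gave no verdict.

- **Yellow blank:** it went back into its own dock.
- **Modules:** three were on the bench, one 34 mm and two 26 mm. They stand side by side in the tray, each pushed up by feel towards the −y end wall until it met resistance.
- **Filler blank:** I tried red first, the thickest, and it went in. It met at most about 2 N sideways and touched the floor at the height I expected, so I did not try the thinner blanks. Green and blue stayed in their docks.

**Last checks:**
- **Heights:** two-camera heights put the yellow grip head level with the docked green and blue ones, about 84 mm. The red head is about 7 mm lower; the tray floor is 6 mm below the dock floor, so that agrees with it being seated.
- **Alignment:** red and yellow sit straight, within 1° of the tray and dock. Two modules are within about 1 mm of the tray's centre line. The last one placed moved a little when red went in and is about 3 mm off it.
- **Other objects:** the last side picture shows the cup, jar and swab box standing where they were, and the arm was clear of everything.

**What disagreed or went wrong:**
- **Positions along the row:** the camera and touch readings along the row differed by up to about 4 mm, but the insertion itself settled the fit.
- **One hard press:** the first module was pressed on the floor with about 60 N at the wrist before I backed off. That is under the 120 N wrist limit, and it stayed upright.

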